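Move the paddle board to the fold-down hook

ROBOT

A 6-joint arm with a two-finger parallel gripper is mounted at the origin on the work surface. World frame = base frame: x ahead of the robot, y to its left, z up, the work surface at z = 0. Lengths are in m, angles in rad, forces in N, time in s.
With the tool pointing down it reaches from about 0.375 to 0.825 m from the base axis. Payload 5.5 kg.
Tool frame: the origin (TCP) lies midway between the tips of the shut fingers; the grasp point (between the pads) lies 19 mm behind it (manip.hold_point_z is the z of the grasp point in the tool frame, in m); z points along the fingers, x is the direction in which the jaws open and shut, and the axes are right-handed (so a half turn about z gives the same grasp; the last joint's range is limited). The gripper opens to 85 mm and grips with 20 to 120 N. Pads are 22 mm wide; open, the fingers measure 114 mm over their backs; the gripper's body (76 mm by 85 mm) begins 54 mm behind the grasp point. The pads swing forward as they close: fully open they stand 13 mm farther back than shut.
Start: joints at [1.317, 0.314, -0.047, 1.21, 0, 1.571], TCP at [0.151, 0.581, 0.231] pointing down, gripper open.
Joint ranges: [-2.67, 2.67], [-0.69, 1.73], [-1.03, 1.25], [-2.08, 2.16], [-1.42, 1.45], [-3.14, 3.14]. Speed limits (rad/s): [2.39, 2.39, 3.01, 3.14, 3.14, 3.14].

INTERFACE

Orientations are given as a 3x3 rotation matrix whose columns are the frame's x, y, z axes.
In Python, from cell import manip gives the robot as it stands. The module is installed in compiled form; this text tells all that it offers.
- The arm moves only by the tool carry_out, never from a script. Its argument "plan" is a list that holds one entry, the list of rows, each a list of 7 numbers: the shift along the tool's x, y, z in units of 30 mm (1.0 is 30 mm), then the turn, a rotation vector about the tool's x, y, z in units of 5 degrees (1.0 is 5 degrees), then the opening, from 0 (shut) to 1 (fully open). In form: [[[tx, ty, tz, rx, ry, rz, claw], ...]]. A call has 1 to 10 rows; each row is the pose to reach, as a shift and turn from the pose commanded when the call began, along the tool's axes at that moment; what a row does not reach only later rows make up. A row lasts 1/10 s, in which the tool goes at most 50 mm and 8.59 degrees, less where a joint would pass 70% of its speed; a pose out of reach is approached as far as the arm can. A call with a gripper value outside its range is refused whole. The fingers move at their own pace and stop on an object; "force" is the grip in N (left out, the last holds). Time passes only in rows, so rows that repeat a pose let the fingers close. It gives the time, the measured TCP pose, the force and the opening at its end, in the units of the state.
- manip.state(): the state, without advancing time (a new reading comes with each control period).
- manip.grab_frame(name): name is "scene" or "top" or "wrist"; returns a dict with "color" (400x640x3 uint8, blue, green, red), "vertical_fov" (degrees; the focal length in pixels is half the picture's height over the tangent of half this angle, whatever the lens; pixels are square), "cx", "cy" (the principal point, pixels), "distortion" ([k1, k2, p1, p2, k3] as OpenCV has them; the pictures are not rectified), "extrinsics" (4x4, takes a point from world to camera coordinates). Camera axes: x right, y down, z forward; pixel columns grow to the right and rows downward; lengths in m; the calibration is good to about 2 mm. A picture is of the moment at which its call begins. There is no depth.
- manip.job_done(): hands the job in, once; it reports no verdict.
Trained networks look in the newest picture that a camera, given by its name, has taken for a name from the list of things; names that differ only in an ending like _2 or _b are one class to them, and where a whole thing is asked for, a point or a joint stands for the part that bears it (a point fixed in the world has none). Each returns a list of dicts, best first, with "conf" (0 to 1); they miss things now and then, are a little off and sometimes report something else, mostly with a low value. They report only what shows in the picture. A call takes as long as a camera call. They do not tell look-alikes from the thing itself.
- manip.trace(camera, name): "mask" (400x640 bool, what is visible of it) and "bbox" ([left, top, width, height] in pixels, round what is visible of it).
The state is a dict: "t": time; "qpos": joint angles; "qvel": joint speeds; "effort": joint torques, N m; "ee_pos": TCP position; "tool_rot": TCP orientation; "force": force on the tool from outside, world axes, zero at the start; "ft_torque": the same for the moment, N m; "finger_gap": finger opening in m.
Only numpy, scipy, OpenCV 4.12 (cv2) and the standard library are available. Lean on these libraries where they do the work, as an engineer would, in place of code of your own. Each camera call takes 0.05 s, during which the arm holds its last target.

TASK

Two splash panels each carry a folding hook: a small paddle cutting board hangs on one, the other hook is empty and folded up. Swing the empty hook fully down to its stop and hang the board on it by the slot in its neck; then fold the hook you emptied up flat against its panel, so that this panel can be wiped. Let go of everything, and leave the other kitchen things standing where they are.

Things in the scene. Friction and masses are not known exactly. Their poses are not given: they have to be found in the camera images.
- panelA: Pale splash panel fixed upright on the table, 120 wide, 260 high, 16 thick; may stand left or right. Origin: lower edge of its front face, mid-width, table height. x out of the front face (away from the robot, turned up to 0.25 rad), y along the panel, z up. Its hook carries the board at the start; hinge level, along y, at x=18, y=0, z=190 mm.
- panelB: Pale splash panel fixed upright on the table, 120 wide, 260 high, 16 thick; may stand left or right. Origin: lower edge of its front face, mid-width, table height. x out of the front face (away from the robot, turned up to 0.25 rad), y along the panel, z up. Its hook starts empty; hinge level, along y, at x=18, y=0 and a height z not known beforehand, 177 to 203 mm: feel or look for it.
- hookA (a joint): Hinge of the hook on panelA (board on it at the start), rad: 0 = folded up flat on the panel, arm straight up; 1.571 = down on its stop, arm level, straight out. The hinge is stiff: it stays where it is left and needs about 0.3 N m (3 to 4 N at the arm's end); no spring or catch, so the end stops show only as a sharp rise in force.
- hookB (a joint): Hinge of the hook on panelB (empty; 0 to 0.35 rad at the start). Same hook, shape, values and stiffness as hookA; only its height on the panel differs.
- hookA_tip (a point): End of the arm of hookA, mid-width and mid-thickness. The arm is a steel bar reaching 95 mm from the hinge axis, 12 wide (along the panel's y), 10 thick, centred on the hinge axis. Its last 10 mm has an upturned tip, 12 higher than the bar's upper side when level; folded, the tip points at the panel, above its top edge. Cheeks at the hinge: 26 wide, 26 out.
- board_hole (a point): Centre of the slot (32 wide, 36 high) in the board's neck, 30 mm below the neck's top, 135 above the lower edge. x through the 12 mm thickness, y across, z up to the neck. Hanging, the slot's top rests on the level arm: this point is 13 mm below the arm's middle. Here the neck can be held from above by its side edges, 52 mm apart, with the arm between the fingers.
- board_center (a point): Middle of the light wooden paddle board, 82.5 mm above its lower edge; same axes as board_hole. 12 thick, 165 high, 0.13 to 0.25 kg: blade 100 wide and 85 high, above it a neck 52 wide and 80 high.
- sauce_bottle: Bystander: amber squeeze bottle with a white nozzle, 58 across, 149 high. Origin: centre of its underside.
- spice_jar: Bystander: jar with a black cap, 48 across, 100 high. Origin: centre of its underside.
- cup: Bystander: white cup, 84 across, 95 high. Origin: centre of its underside.
- food_pan: Bystander: open steel pan, 170 by 100, 60 high. Origin: centre of its underside.
- sheet_tray: Bystander: shallow aluminium tray, 160 by 240, 22 high. Origin: centre of its underside.
- paper_carton: Bystander: plain carton, 110 by 160, 70 high. Origin: centre of its underside.
Not all that is in view belongs to the job. There is more than one size of the part that bears board_hole; the job needs the largest.

How it is judged:
By the outcome, as a careful person would: the job done as asked, in the order asked, and still so for the second after the job is handed in, with the robot touching nothing.
It also fails if it takes over 72 s, if anything falls off the work surface, if the arm or the gripper's body presses on something with over 40 N, if the wrist force passes 120 N, or if a joint passes its speed limit or range.

## Working session

There is one attempt and no reset: what is moved stays moved. The work goes in short steps, Python scripts to look and compute and a tool call to move; the robot and the scene stay as the last step left them, time stands still between calls to the robot, and variables do not carry over. Pictures are saved under pics/ and viewed, and the job is handed in when it is done.

Besides the shell and the picture viewer there is one more tool, called after ">>>" by a JSON object that holds its "method" and its "body". carry_out: Moves the arm, as the interface text tells. Its arguments: {"type":"object","properties":{"plan":{"type":"array"},"force":{"type":"number"}},"required":["plan"]}

```bash
mkdir -p pics; ls; cat > h.py <<'E'
import numpy as np, cv2
from cell import manip
def grab(n,save=None):
    f=manip.grab_frame(n)
    if save: cv2.imwrite('pics/'+save,f['color'])
    return f
def K(f):
    fl=200/np.tan(np.radians(f['vertical_fov'])/2)
    return np.array([[fl,0,f['cx']],[0,fl,f['cy']],[0,0,1.]])
def proj(f,P):
    P=np.atleast_2d(np.array(P,float)); E=f['extrinsics']
    r,_=cv2.Rodrigues(E[:3,:3])
    return cv2.projectPoints(P,r,E[:3,3],K(f),np.array(f['distortion'],float))[0].reshape(-1,2)
def ray(f,uv):
    u=cv2.undistortPoints(np.array(uv,float).reshape(-1,1,2),K(f),np.array(f['distortion'],float)).reshape(-1,2)
    E=f['extrinsics'];R=E[:3,:3]
    o=-R.T@E[:3,3]; d=np.c_[u,np.ones(len(u))]@R
    return o,d/np.linalg.norm(d,axis=1)[:,None]
def atz(f,uv,z):
    o,d=ray(f,uv); return o+d*((z-o[2])/d[:,2])[:,None]
def tri(f1,uv1,f2,uv2):
    o1,d1=ray(f1,uv1);o2,d2=ray(f2,uv2);out=[]
    for a,b in zip(d1,d2):
        s=np.linalg.lstsq(np.c_[a,-b],o2-o1,rcond=None)[0]
        p,q=o1+a*s[0],o2+b*s[1]; out.append(np.r_[(p+q)/2,np.linalg.norm(p-q)])
    return np.array(out)
E
python3 - <<'E'
from h import *
np.set_printoptions(precision=3,suppress=True)
for n in('scene','top','wrist'):
    f=grab(n,n+'0.png'); E=f['extrinsics']
    print(n,f['vertical_fov'],-E[:3,:3].T@E[:3,3],E[2,:3],f['distortion'])
    for k in('panelA','panelB','hookA','hookB','board_hole','board_center','sauce_bottle','spice_jar','cup','food_pan','sheet_tray','paper_carton'):
        if n!='wrist':
            try: print(k,[(round(d['conf'],2),d['bbox']) for d in manip.trace(n,k)])
            except Exception as e: print(k,e)
print(manip.state(),manip.hold_point_z)
E
```

```text
pics
scene 49.34597918219555 [1.128 0.407 1.22 ] [-0.421 -0.351 -0.836] [0.011 0.    0.    0.    0.   ]
panelA [(0.83, [295.5, 123.1, 39.8, 68.4])]
panelB [(0.89, [389.0, 189.1, 49.1, 72.6])]
hookA [(0.65, [295.1, 150.4, 18.5, 23.8])]
hookB [(0.63, [401.5, 199.5, 9.5, 22.7])]
board_hole [(0.92, [286.2, 158.9, 30.0, 42.4]), (0.86, [320.1, 205.3, 16.9, 33.7]), (0.83, [258.9, 160.5, 26.2, 29.1])]
board_center [(0.89, [261.6, 159.8, 24.1, 30.2]), (0.8, [320.3, 205.0, 13.6, 36.2]), (0.7, [290.5, 159.0, 24.8, 44.2]), (0.32, [191.8, 190.8, 90.3, 76.1])]
sauce_bottle [(0.88, [347.0, 175.8, 20.6, 36.0])]
spice_jar [(0.67, [275.7, 248.4, 18.6, 29.6])]
cup [(0.85, [442.5, 284.5, 35.4, 37.6])]
food_pan [(0.78, [332.4, 283.2, 63.2, 76.0])]
sheet_tray [(0.7, [193.3, 192.4, 87.5, 72.7]), (0.21, [348.3, 177.6, 21.0, 32.0])]
paper_carton [(0.72, [225.9, 121.7, 52.6, 46.3])]
top 47.249852688874526 [ 0.291 -0.017  1.656] [ 0.197  0.011 -0.98 ] [0.035 0.    0.    0.    0.   ]
panelA [(0.57, [356.0, 202.4, 44.5, 57.2])]
panelB [(0.67, [244.5, 210.6, 42.0, 39.4]), (0.17, [357.5, 137.8, 73.8, 53.8])]
hookA
[... 542 characters left out ...]
.0, 55.8]), (0.38, [328.1, 149.0, 14.5, 20.8])]
paper_carton [(0.79, [421.7, 210.3, 57.1, 40.5])]
wrist 65.17301103854771 [0.069 0.603 0.373] [ 0.315 -0.082 -0.946] [-0.038  0.     0.     0.     0.   ]
{'t': 1.35, 'qpos': array([ 1.317,  0.313, -0.047,  1.21 ,  0.   ,  1.571]), 'qvel': array([-0.001, -0.   , -0.   ,  0.001, -0.   , -0.   ]), 'effort': array([  0.001, -53.946,  34.005,   0.002,  -0.   ,  -0.   ]), 'ee_pos': array([0.151, 0.581, 0.231]), 'tool_rot': array([[ 0.251,  0.968, -0.   ],
       [ 0.968, -0.251, -0.   ],
       [-0.   , -0.   , -1.   ]]), 'force': array([-0.047, -0.477,  0.429]), 'ft_torque': array([-0.016,  0.016, -0.002]), 'finger_gap': 0.08588903646376769} -0.0187
```

View pictures.

```bash
python3 - <<'E'
import cv2
a=cv2.imread('pics/scene0.png')[100:340,170:490]; cv2.imwrite('pics/scene0c.png',cv2.resize(a,None,fx=2.5,fy=2.5,interpolation=2))
a=cv2.imread('pics/top0.png')[120:270,180:490]; cv2.imwrite('pics/top0c.png',cv2.resize(a,None,fx=2.5,fy=2.5,interpolation=2))
E
```

```text
(no output)
```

View pics/scene0c.png

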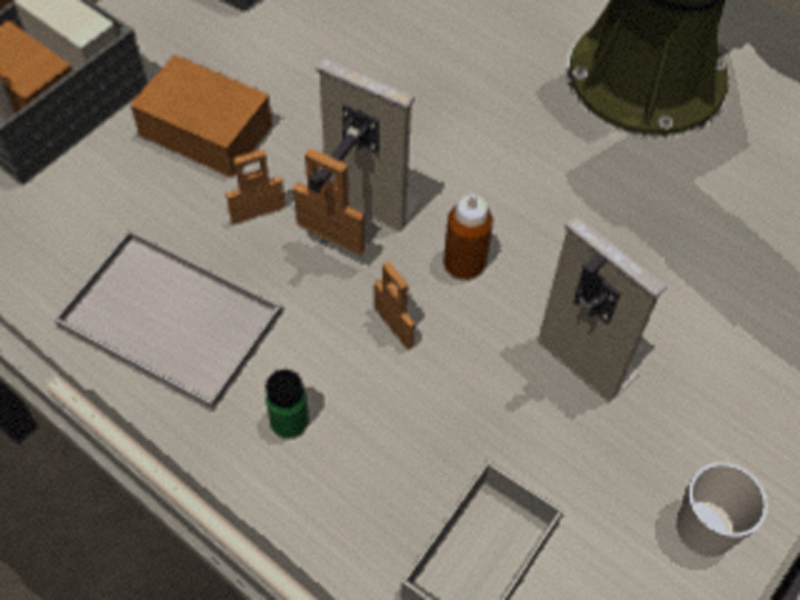

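View pics/top0c.png

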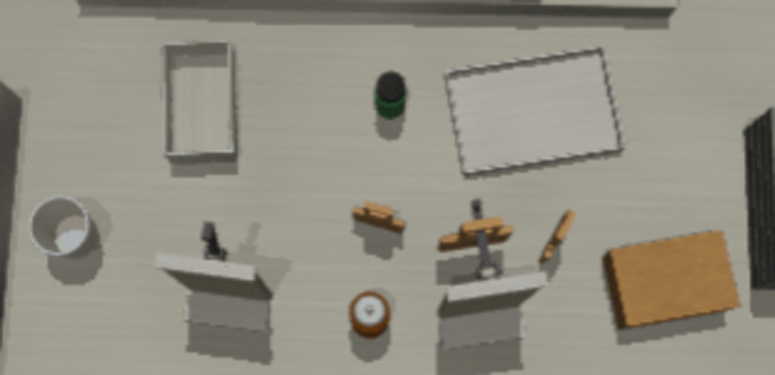

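View pics/wrist0.png

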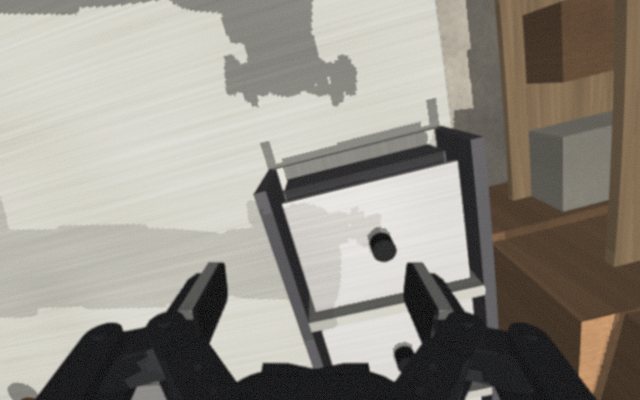

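```bash
python3 - <<'E'
import cv2,numpy as np
a=cv2.imread('pics/scene0.png'); t=cv2.imread('pics/top0.png')
def c(im,x,y,w,h,s): return cv2.resize(im[y:y+h,x:x+w],(w*s,h*s),interpolation=2)
cv2.imwrite('pics/z1.png',c(a,280,115,70,80,7)); cv2.imwrite('pics/z2.png',c(a,380,180,70,90,6))
cv2.imwrite('pics/z3.png',c(t,235,195,170,70,4))
E
```

```text
(no output)
```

View pics/z1.png

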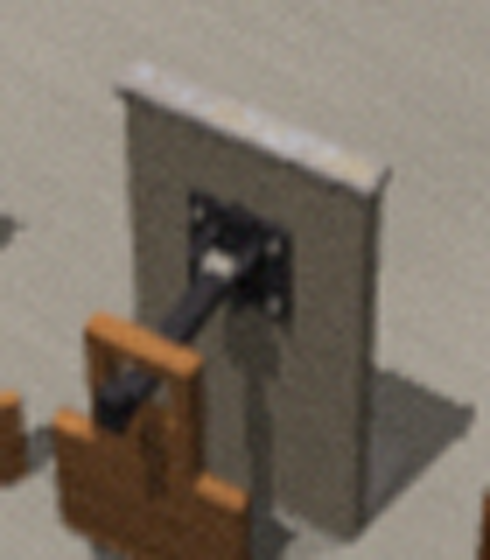

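View pics/z2.png

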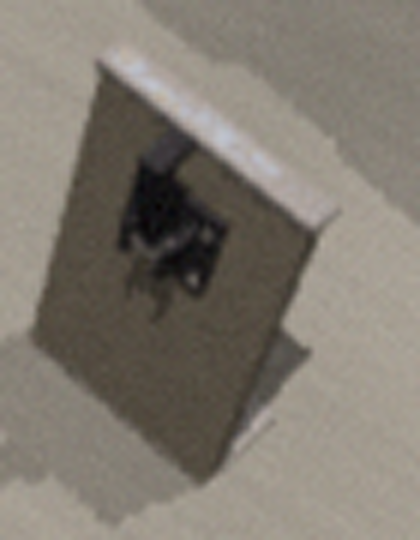

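View pics/z3.png

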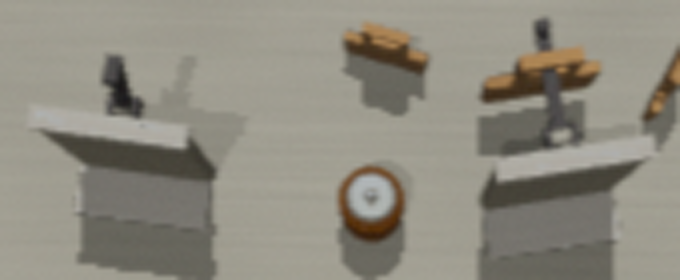

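```bash
cat > fit.py <<'E'
from h import *
import pickle
from scipy.optimize import least_squares
np.set_printoptions(precision=4,suppress=True)
S=grab('scene');T=grab('top'); pickle.dump((S,T),open('f0.pkl','wb'))
def W(p,L):
    L=np.atleast_2d(L);c,s=np.cos(p[2]),np.sin(p[2])
    return np.c_[p[0]+c*L[:,0]-s*L[:,1],p[1]+s*L[:,0]+c*L[:,1],L[:,2]]
if __name__=='__main__':
    FL,FR,BL,BR=[0,.06,.26],[0,-.06,.26],[-.016,.06,.26],[-.016,-.06,.26]
    # scene left/right; determine sign by y
    for uv in ([359.3,235],[398.8,230],[242.5,221.3],[282.5,227]): print(atz(T,[uv],.26))
    for uv in ([297.6,128.1],[334,142.6],[396.3,190.8],[432.7,219.7]): print(atz(S,[uv],.26))
E
python3 fit.py
```

```text
[[ 0.4575 -0.1037  0.26  ]]
[[ 0.4759 -0.2245  0.26  ]]
[[0.4912 0.2566 0.26  ]]
[[0.4764 0.1326 0.26  ]]
[[ 0.4851 -0.214   0.26  ]]
[[ 0.4594 -0.096   0.26  ]]
[[0.4838 0.1385 0.26  ]]
[[0.4984 0.2613 0.26  ]]
```

```bash
cat > fit2.py <<'E'
from h import *
import pickle
from scipy.optimize import least_squares
np.set_printoptions(precision=4,suppress=True)
def W(p,L):
    L=np.atleast_2d(L);c,s=np.cos(p[2]),np.sin(p[2])
    return np.c_[p[0]+c*L[:,0]-s*L[:,1],p[1]+s*L[:,0]+c*L[:,1],L[:,2]]
if __name__=='__main__':
    S,T=pickle.load(open('f0.pkl','rb'))
    L,R,Bt=[0,.06,.26],[0,-.06,.26],-.016
    obs={'A':[(S,R,297.6,128.1),(S,L,334,142.6),(S,[0,.06,0],330.7,191.4),(S,[Bt,-.06,.26],300.7,124.6),(S,[Bt,.06,.26],335.4,139.6),
              (T,R,398.8,230),(T,L,359.3,235),(T,[Bt,-.06,.26],398.8,234.5),(T,[Bt,.06,.26],358.8,240.7)],
         'B':[(S,R,396.3,190.8),(S,L,432.7,219.7),(S,[0,.06,0],414.2,260.5),(S,[0,-.06,0],385.8,236.3),(T,L,242.5,221.3),(T,R,282.5,227),(T,[Bt,.06,.26],243,226.5),(T,[Bt,-.06,.26],281.5,232.3)]}
    for k,o in obs.items():
        def r(p): return np.concatenate([proj(f,W(p,l))[0]-[u,v] for f,l,u,v in o])
        s=least_squares(r,[.48,-.16 if k=='A' else .19,0],loss='soft_l1')
        print(k,s.x);print(r(s.x).reshape(-1,2))
        p=s.x
        for z in (.177,.19,.203): print(z,'plate S',proj(S,W(p,[0.004,0,z]))[0], 'top of folded', proj(S,W(p,[.018,0,z+.095]))[0],'T',proj(T,W(p,[.018,0,z+.095]))[0])
        print('level tip',proj(T,W(p,[.113,0,.19])),proj(S,W(p,[.113,0,.19])))
E
python3 fit2.py
```

```text
A [ 0.468  -0.1602  0.1742]
[[ 0.1583 -2.1259]
 [-0.9821 -1.2206]
 [ 0.0902  0.8417]
 [-0.1409 -2.049 ]
 [ 0.28   -1.8234]
 [-1.7006 -0.8655]
 [-0.8458 -0.0679]
 [-0.7606 -0.224 ]
 [ 0.5057 -0.6055]]
0.177 plate S [314.6509 152.6739] top of folded [312.0036 134.7923] T [377.1841 225.7268]
0.19 plate S [314.6247 149.9472] top of folded [311.9525 131.7212] T [377.6236 225.1363]
0.203 plate S [314.5981 147.1756] top of folded [311.9004 128.5959] T [378.0714 224.535 ]
level tip [[369.6554 200.6065]] [[295.9433 174.5668]]
B [ 0.4846  0.1962 -0.1079]
[[ 0.5852 -1.6988]
 [-0.3152 -3.03  ]
 [-0.3821  0.132 ]
 [-1.2905 -0.4351]
 [ 0.2504  0.0373]
 [-1.2533 -0.5912]
 [-1.1316 -0.0527]
 [-1.0488 -0.7597]]
0.177 plate S [407.8379 219.7147] top of folded [410.6863 204.0763] T [262.3626 217.5356]
0.19 plate S [408.6502 217.2952] top of folded [411.5883 201.3217] T [261.7453 216.8729]
0.203 plate S [409.4775 214.8316] top of folded [412.5081 198.513 ] T [261.1166 216.198 ]
level tip [[270.6152 192.9966]] [[382.3702 241.4154]]
```

```bash
cat >> h.py <<'E'
from scipy.spatial.transform import Rotation as Ro
np.set_printoptions(precision=4,suppress=True)
def Rt(yaw,pitch=0):
    # pitch>0: fingers lean so tool z tips toward -outward (finger tips toward the panel)
    y=np.array([np.cos(yaw),np.sin(yaw),0]);z=np.array([0,0,-1.]);x=np.cross(y,z)
    return Ro.from_rotvec(pitch*x).as_matrix()@np.c_[x,y,z]
def delta(pos,R,s=None):
    s=s or manip.state(); R0=s['tool_rot']
    return np.r_[R0.T@(np.array(pos)-s['ee_pos'])/.03, Ro.from_matrix(R0.T@R).as_rotvec(degrees=True)/5].round(3)
def W(p,L):
    L=np.atleast_2d(np.array(L,float));c,s=np.cos(p[2]),np.sin(p[2])
    return np.c_[p[0]+c*L[:,0]-s*L[:,1],p[1]+s*L[:,0]+c*L[:,1],L[:,2]]
def Loc(p,X):
    X=np.atleast_2d(X);c,s=np.cos(p[2]),np.sin(p[2]);d=X[:,:2]-p[:2]
    return np.c_[c*d[:,0]+s*d[:,1],-s*d[:,0]+c*d[:,1],X[:,2]]
PA=np.array([.468,-.1602,.1742]);PB=np.array([.4846,.1962,-.1079])
def st():
    s=manip.state(); print('t %.2f'%s['t'],'pos',s['ee_pos'],'F',s['force'],'M',s['ft_torque'],'gap %.4f'%s['finger_gap'],'q',s['qpos']); return s
E
python3 - <<'E'
from h import *
p=W(PB,[.05,0,.42])[0]; print(p,delta(p,Rt(PB[2])))
E
```

```text
[0.5343 0.1908 0.42  ] [-9.372 15.643 -6.289  0.    -0.001 -1.671]
```

>>> {"method": "carry_out", "body": {"plan": [[[-9.37,15.64,-6.29,0,0,-1.67,1],[-9.37,15.64,-6.29,0,0,-1.67,1],[-9.37,15.64,-6.29,0,0,-1.67,1],[-9.37,15.64,-6.29,0,0,-1.67,1],[-9.37,15.64,-6.29,0,0,-1.67,1],[-9.37,15.64,-6.29,0,0,-1.67,1],[-9.37,15.64,-6.29,0,0,-1.67,1],[-9.37,15.64,-6.29,0,0,-1.67,1],[-9.37,15.64,-6.29,0,0,-1.67,1],[-9.37,15.64,-6.29,0,0,-1.67,1]]]}}

```text
t: 2.45
ee_pos: [0.4832, 0.2422, 0.3953]
tool_rot: [[0.108, 0.994, 0.001], [0.994, -0.108, 0.0], [0.0, 0.0, -1.0]]
force: [0.9, 1.5, 0.6]
finger_gap: 0.0852
```

```bash
python3 - <<'E'
from h import *
f=grab('wrist','w1.png'); st()
print(proj(f,W(PB,[[0,.06,.26],[0,-.06,.26],[-.016,.06,.26],[-.016,-.06,.26]])))
E
```

```text
t 2.50 pos [0.4882 0.2375 0.3973] F [ 1.0007 -3.4127  1.4946] M [-0.1507 -0.085  -0.0359] gap 0.0852 q [ 0.456   0.1899  0.1662  1.5426 -0.0052  0.5695]
[[329.2868 195.7551]
 [201.2545 195.8367]
 [329.5337 179.1643]
 [199.2191 179.3345]]
```

View pics/w1.png

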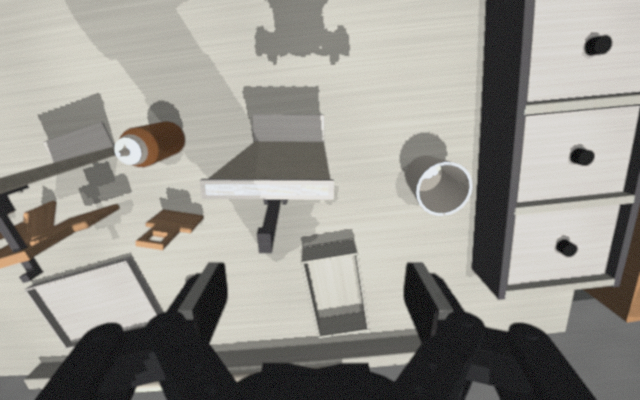

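```bash
python3 - <<'E'
from h import *
p=W(PB,[.05,.003,.345])[0]; print(p,delta(p,Rt(PB[2])))
E
```

```text
[0.5346 0.1938 0.345 ] [-1.27   1.692  1.757  0.076  0.022 -0.064]
```

>>> {"method": "carry_out", "body": {"plan": [[[-1.27,1.69,1.76,0.08,0.02,-0.06,1],[-1.27,1.69,1.76,0.08,0.02,-0.06,1],[-1.27,1.69,1.76,0.08,0.02,-0.06,1],[-1.27,1.69,1.76,0.08,0.02,-0.06,1]]]}}

```text
t: 2.9
ee_pos: [0.528, 0.2003, 0.3412]
tool_rot: [[0.104, 0.995, -0.008], [0.995, -0.104, 0.002], [0.002, -0.009, -1.0]]
force: [-0.2, 0.2, 0.3]
finger_gap: 0.0855
```

```bash
python3 - <<'E'
from h import *
import pickle
f=grab('wrist','w2.png'); st(); pickle.dump(f,open('w2.pkl','wb'))
print(proj(f,W(PB,[[0,.06,.26],[0,-.06,.26],[-.016,.06,.26],[-.016,-.06,.26]])))
E
```

```text
t 2.95 pos [0.5281 0.201  0.3422] F [ 0.1082  0.2073 -0.0366] M [ 0.0234 -0.0614  0.0576] gap 0.0850 q [0.3606 0.2332 0.0963 1.4391 0.0052 0.4634]
[[384.453  155.5648]
 [218.4384 155.0644]
 [386.0551 133.1195]
 [216.4112 132.625 ]]
```

View pics/w2.png

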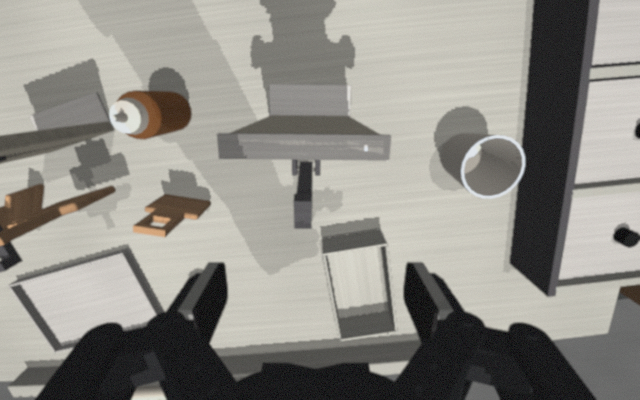

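```bash
python3 - <<'E'
import cv2
a=cv2.imread('pics/w2.png')[120:240,205:405]; cv2.imwrite('pics/w2c.png',cv2.resize(a,None,fx=4,fy=4,interpolation=2))
E
```

```text
(no output)
```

View pics/w2c.png

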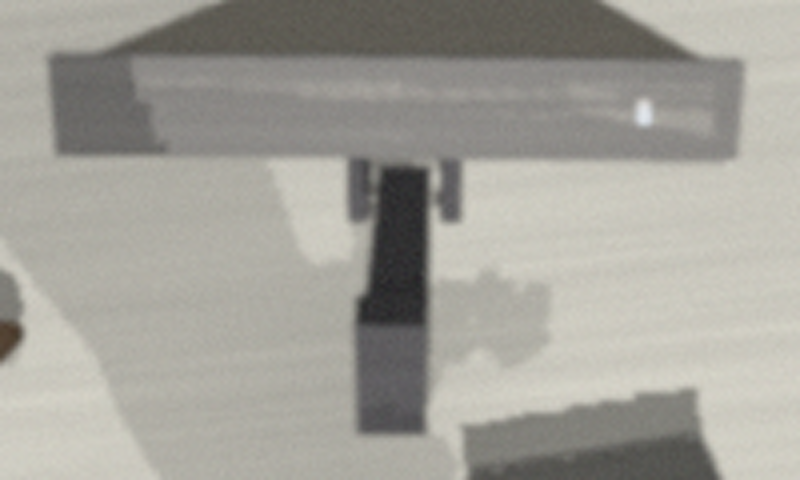

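```bash
python3 - <<'E'
from h import *
import pickle
from scipy.optimize import least_squares
f=pickle.load(open('w2.pkl','rb'))
c=lambda x,y:(x/4+205-.4,y/4+120-.4)
PB=np.array([.4866,.198,-.111])
print(proj(f,W(PB,[[0,.06,.26],[0,-.06,.26]])),'obs',c(56,154),c(739,158))
def pts(q):
    h,th,dy=q; s,k=np.sin(th),np.cos(th); o=[]
    for r,n,y in((95,5,-6),(95,5,6),(95,-17,-6),(95,-17,6)):
        o.append([.018+(r*s+n*k)/1e3,dy+y/1e3,h+(r*k-n*s)/1e3])
    return proj(f,W(PB,o))
ob=np.array([c(358,433),c(427,433),c(357,324),c(427,324)])
for h in(.177,.183,.19,.197,.203):
    s=least_squares(lambda q:(pts([h,*q])-ob).ravel(),[.3,0]); print(h,s.x,s.cost,(pts([h,*s.x])-ob).round(1).tolist())
    print('  cheek',proj(f,W(PB,[[.026,-.013,h],[.026,.013,h],[.026,-.013,h+.013],[.026,.013,h+.013]])).tolist())
print('cheek obs',c(349,220),c(462,220))
E
```

```text
[[387.0119 158.2937]
 [221.3893 157.2689]] obs (218.6, 158.1) (389.35, 159.1)
0.177 [ 0.2975 -0.001 ] 7.254278061171641 [[0.9, -2.1], [-0.5, -2.0], [0.2, 1.5], [-0.5, 1.6]]
  cheek [[293.9590667626894, 167.8364752226327], [319.94732125317427, 167.998790675001], [293.10414830842245, 170.7820096136406], [320.1602515597799, 170.9504926913078]]
0.183 [ 0.2713 -0.0007] 3.1237579032920917 [[0.6, -1.4], [-0.2, -1.3], [-0.1, 1.0], [-0.2, 1.1]]
  cheek [[293.57301040377416, 169.16649666897047], [320.0434735388933, 169.3315976245521], [292.68547703393244, 172.22478275936516], [320.26453051642693, 172.39628568536884]]
0.19 [ 0.2412 -0.0004] 0.5343410444419298 [[0.3, -0.6], [0.1, -0.4], [-0.4, 0.3], [0.1, 0.4]]
  cheek [[293.10414830842245, 170.7820096136406], [320.1602515597799, 170.9504926913078], [292.17615488417175, 173.98019744485867], [320.3913903515798, 174.15537457785888]]
0.197 [ 0.2115 -0.0001] 0.6914028900295878 [[-0.1, 0.3], [0.4, 0.4], [-0.7, -0.3], [0.4, -0.2]]
  cheek [[292.6141239004074, 172.47068972002387], [320.28230269996885, 172.64270733024992], [291.64284640331374, 175.8185788597479], [320.5242274450866, 175.997604790092]]
0.203 [0.1864 0.0001] 3.3424146763103786 [[-0.4, 1.1], [0.7, 1.2], [-1.1, -1.0], [0.8, -0.8]]
  cheek [[292.17615488417175, 173.98019744485867], [320.3913903515798, 174.15537457785888], [291.1653265064666, 177.46490712094143], [320.6431711859932, 177.64738145610352]]
cheek obs (291.85, 174.6) (320.1, 174.6)
```

```bash
sed -i 's/^PA=.*/PA=np.array([.468,-.1602,.1742]);PB=np.array([.4866,.198,-.111])/' h.py; python3 - <<'E'
from h import *
print(delta(W(PB,[.033,0,.243])[0],Rt(PB[2])))
E
```

```text
[-0.257 -0.242  3.306 -0.08  -0.026  0.094]
```

>>> {"method": "carry_out", "body": {"plan": [[[-0.26,-0.24,1,-0.08,-0.03,0.09,1],[-0.26,-0.24,2.2,-0.08,-0.03,0.09,1],[-0.26,-0.24,3.31,-0.08,-0.03,0.09,1],[-0.26,-0.24,3.31,-0.08,-0.03,0.09,1],[-0.26,-0.24,3.31,-0.08,-0.03,0.09,0.4],[-0.26,-0.24,3.31,-0.08,-0.03,0.09,0],[-0.26,-0.24,3.31,-0.08,-0.03,0.09,0],[-0.26,-0.24,3.31,-0.08,-0.03,0.09,0]]], "force": 25}}

```text
t: 3.75
ee_pos: [0.5207, 0.1941, 0.2439]
tool_rot: [[0.11, 0.994, 0.002], [0.994, -0.11, 0.0], [0.0, 0.002, -1.0]]
force: [-0.2, 0.7, -0.6]
finger_gap: 0.0284
```

```bash
python3 - <<'E'
from h import *
f=grab('wrist','w3.png'); s=st(); print(Loc(PB,s['ee_pos']),s['tool_rot'])
E
```

```text
t 3.80 pos [0.5204 0.194  0.2434] F [-0.1597 -0.1233  0.5433] M [-0.0271  0.0462 -0.0059] gap 0.0203 q [ 0.3573  0.2236 -0.1377  1.2081 -0.0008  0.4679]
[[ 0.0341 -0.0002  0.2434]] [[ 0.1104  0.9939  0.0016]
 [ 0.9939 -0.1104 -0.0002]
 [-0.0001  0.0016 -1.    ]]
```

View pics/w3.png

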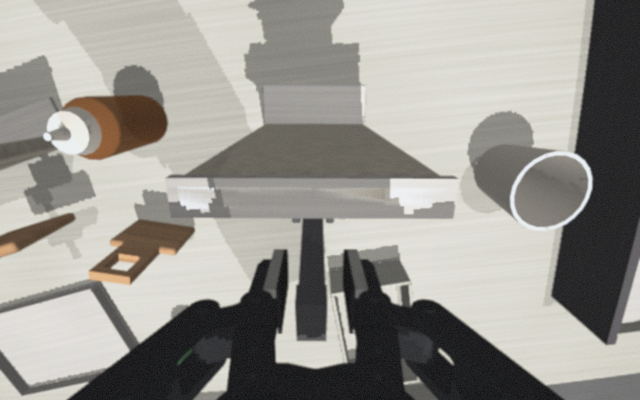

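>>> {"method": "carry_out", "body": {"plan": [[[0,0,0,0,0,0,0],[0,0,0,0,0,0,0],[0,0,0,0,0,0,0],[0,0.18,0.05,0,0,0,0],[0,0.38,0.12,0,0,0,0],[0,0.58,0.22,0,0,0,0],[0,0.78,0.34,0,0,0,0],[0,0.97,0.48,0,0,0,0],[0,1.14,0.64,0,0,0,0],[0,1.14,0.64,0,0,0,0]]]}}

```text
t: 4.8
ee_pos: [0.5541, 0.1888, 0.2236]
tool_rot: [[0.111, 0.994, 0.0], [0.994, -0.111, -0.002], [-0.002, 0.001, -1.0]]
force: [0.5, -4.2, 2.9]
finger_gap: 0.0114
```

```bash
python3 - <<'E'
from h import *
f=grab('wrist','w4.png'); s=st(); print(Loc(PB,s['ee_pos']))
E
```

```text
t 4.85 pos [0.5541 0.1888 0.2235] F [-0.0244 -5.095   3.644 ] M [-0.8692  0.1753 -0.0108] gap 0.0117 q [ 0.3299  0.2894 -0.0975  1.1844 -0.0025  0.4416]
[[ 0.0681 -0.0016  0.2235]]
```

View pics/w4.png

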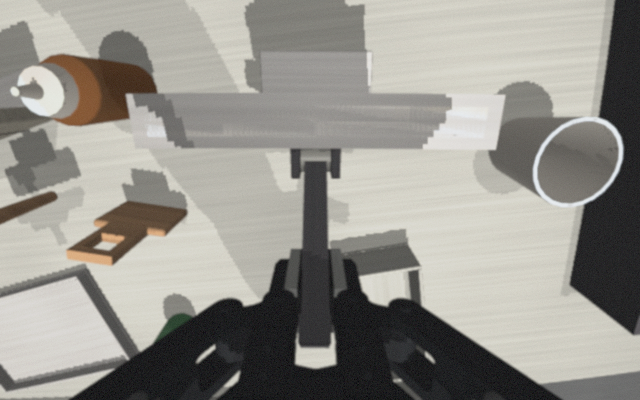

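>>> {"method": "carry_out", "body": {"plan": [[[-0.04,0.15,0.18,0,0,0,0],[-0.04,0.29,0.37,0,0,0,0],[-0.04,0.41,0.57,0,0,0,0],[-0.04,0.5,0.78,0,0,0,0],[-0.04,0.58,1.0,0,0,0,0],[-0.04,0.63,1.23,0,0,0,0],[-0.04,0.66,1.45,0,0,0,0],[-0.04,0.66,1.55,0,0,0,0],[-0.04,0.66,1.55,0,0,0,0]]]}}

```text
t: 5.75
ee_pos: [0.5756, 0.1863, 0.1778]
tool_rot: [[0.111, 0.994, 0.004], [0.994, -0.111, -0.001], [-0.001, 0.004, -1.0]]
force: [4.9, -2.6, 3.4]
finger_gap: 0.0116
```

```bash
python3 - <<'E'
from h import *
s=st(); print(Loc(PB,s['ee_pos']))
E
```

```text
t 5.75 pos [0.5756 0.1863 0.1778] F [ 4.8823 -2.6458  3.3602] M [-0.5585 -0.6514 -0.06  ] gap 0.0116 q [ 0.3142  0.3445 -0.1276  1.0949 -0.0023  0.4256]
[[ 0.0897 -0.0018  0.1778]]
```

>>> {"method": "carry_out", "body": {"plan": [[[0,0,0.1,0,0,0,0],[0,0,0.2,0,0,0,0],[0,0,0.2,0,0,0,0]]]}}

```text
t: 6.05
ee_pos: [0.5757, 0.1863, 0.172]
tool_rot: [[0.111, 0.994, 0.005], [0.994, -0.111, -0.001], [-0.0, 0.005, -1.0]]
force: [4.5, -3.6, 5.0]
finger_gap: 0.0122
```

>>> {"method": "carry_out", "body": {"plan": [[[0,0,0.1,0,0,0,0],[0,0,0.2,0,0,0,0],[0,0,0.2,0,0,0,0]]]}}

```text
t: 6.35
ee_pos: [0.5754, 0.1863, 0.1659]
tool_rot: [[0.111, 0.994, 0.004], [0.994, -0.111, -0.001], [-0.0, 0.004, -1.0]]
force: [3.5, -1.5, 4.8]
finger_gap: 0.0116
```

>>> {"method": "carry_out", "body": {"plan": [[[0,0,0.1,0,0,0,0],[0,0,0.2,0,0,0,0],[0,0,0.2,0,0,0,0]]]}}

```text
t: 6.65
ee_pos: [0.5754, 0.1865, 0.1626]
tool_rot: [[0.111, 0.994, 0.006], [0.994, -0.111, -0.0], [0.0, 0.006, -1.0]]
force: [-3.4, -4.6, 21.7]
finger_gap: 0.0115
```

```bash
python3 - <<'E'
from h import *
f=grab('wrist','w5.png'); s=st(); print(Loc(PB,s['ee_pos']))
E
```

```text
t 6.70 pos [0.5754 0.1865 0.1626] F [-4.5937 -4.2544 21.2939] M [-0.8882  0.8813 -0.0723] gap 0.0113 q [ 0.3144  0.3522 -0.1524  1.0609 -0.0019  0.4256]
[[ 0.0895 -0.0016  0.1626]]
```

View pics/w5.png

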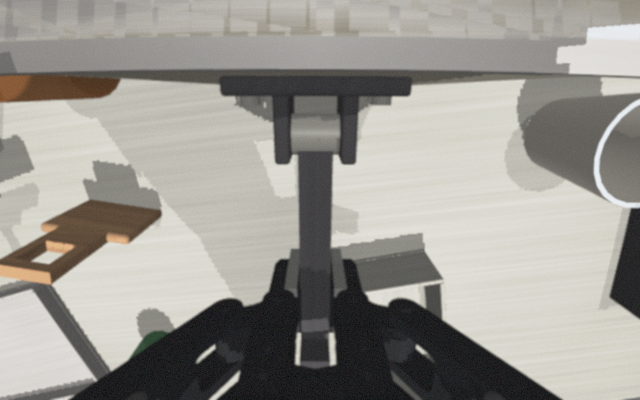

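>>> {"method": "carry_out", "body": {"plan": [[[0,0,-0.15,0,0,0,0.4],[0,0,-0.15,0,0,0,0.4],[0,0,-0.15,0,0,0,0.4],[0,0,-1.3,0,0,0,0.4],[0,0,-2,0,0,0,0.2],[0,0,-2,0,0,0,0],[0,0,-2,0,0,0,0],[0,0,-2,0,0,0,0],[0,0,-2,0,0,0,0],[0,0,-2,0,0,0,0]]]}}

```text
t: 7.7
ee_pos: [0.5727, 0.1864, 0.2175]
tool_rot: [[0.11, 0.994, -0.002], [0.994, -0.11, -0.001], [-0.002, -0.002, -1.0]]
force: [0.4, -0.5, 0.7]
finger_gap: -0.0003
```

```bash
python3 - <<'E'
from h import *
import pickle
S=grab('scene','s1.png'); pickle.dump(S,open('s1.pkl','wb'))
im=cv2.resize(S['color'][170:270,340:460],None,fx=6,fy=6,interpolation=2); 
f=grab('wrist','w6.png'); pickle.dump(f,open('w6.pkl','wb'))
cv2.imwrite('pics/s1c.png',im)
st()
for h in(.177,.183,.189,.195): print(h,proj(S,W(PB,[[.113,0,h-.005],[.113,0,h+.017]])).tolist(),proj(f,W(PB,[[.113,-.006,h+.017],[.113,.006,h+.017],[.113,.006,h-.005]])).tolist())
E
```

```text
t 7.80 pos [0.573  0.1865 0.218 ] F [ 0.1805  0.0228 -0.0531] M [-0.0145  0.0402 -0.0402] gap 0.0008 q [ 0.315   0.3248 -0.062   1.1854 -0.0008  0.4257]
0.177 [[381.5611849811338, 245.36344487223604], [382.5721393127146, 241.5129209591572]] [[306.70745703266397, 282.1855615803999], [326.1309715046768, 282.20570111616036], [325.1292790790179, 263.9025036853074]]
0.183 [[381.833742091381, 244.32527715447898], [382.8534688724155, 240.4414864067395]] [[306.4366807903659, 287.8703599331962], [326.4417882132595, 287.89154595533734], [325.3830377174548, 268.5362383507714]]
0.189 [[382.108650392854, 243.278192591476], [383.13726474673444, 239.36070033409283]] [[306.14944644091713, 293.9034206171066], [326.77146099677725, 293.9257388926393], [325.65071284317867, 273.426302744075]]
0.195 [[382.38594055690754, 242.2220753649187], [383.4235596379944, 238.27043928728511]] [[305.84423585665263, 300.3171578177861], [327.1217253313324, 300.3407034472932], [325.9334640568732, 278.594261811462]]
```

View pics/s1c.png

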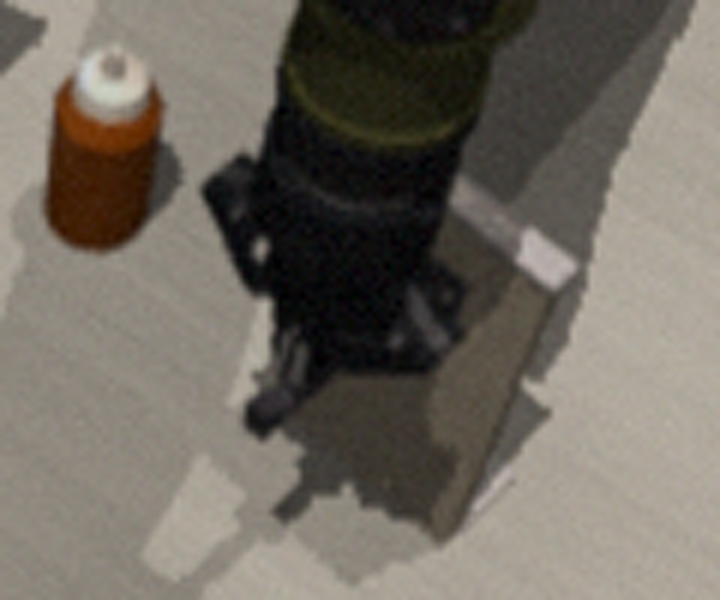

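View pics/w6.png

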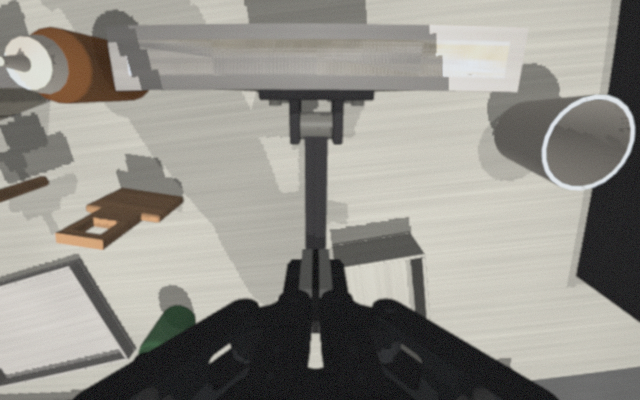

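>>> {"method": "carry_out", "body": {"plan": [[[0,-0.1,0.6,0,0,0,0],[0,-0.1,0.85,0,0,0,0],[0,-0.1,0.95,0,0,0,0],[0,-0.1,1.05,0,0,0,0],[0,-0.1,1.05,0,0,0,0]]]}}

```text
t: 8.3
ee_pos: [0.5716, 0.1876, 0.197]
tool_rot: [[0.11, 0.994, 0.008], [0.994, -0.11, 0.003], [0.003, 0.008, -1.0]]
force: [-19.7, -5.0, 56.8]
finger_gap: -0.0002
```

```bash
python3 - <<'E'
from h import *
print(delta(W(PA,[.06,0,.36])[0],Rt(PA[2])))
E
```

```text
[-11.322  -0.191  -5.475   0.097  -0.027  -3.262]
```

>>> {"method": "carry_out", "body": {"plan": [[[0,0,-1.6,0,0,0,0],[0,0,-3.2,0,0,0,0.5],[-2,-0.19,-4.8,0,0,-0.5,1],[-11.32,-0.19,-5.48,0,0,-3.26,1],[-11.32,-0.19,-5.48,0,0,-3.26,1],[-11.32,-0.19,-5.48,0,0,-3.26,1],[-11.32,-0.19,-5.48,0,0,-3.26,1],[-11.32,-0.19,-5.48,0,0,-3.26,1],[-11.32,-0.19,-5.48,0,0,-3.26,1],[-11.32,-0.19,-5.48,0,0,-3.26,1]]]}}

```text
t: 9.3
ee_pos: [0.5264, -0.1548, 0.3523]
tool_rot: [[-0.167, 0.986, 0.0], [0.986, 0.167, -0.003], [-0.003, -0.0, -1.0]]
force: [0.5, 0.4, 0.1]
finger_gap: 0.0856
```

>>> {"method": "carry_out", "body": {"plan": [[[0,0,0,0,0,0,1],[0,0,0,0,0,0,1]]]}}

```text
t: 9.5
ee_pos: [0.5272, -0.1491, 0.3514]
tool_rot: [[-0.173, 0.985, -0.001], [0.985, 0.173, -0.0], [0.0, -0.001, -1.0]]
force: [0.1, 0.7, 0.6]
finger_gap: 0.0852
```

```bash
python3 - <<'E'
from h import *
import pickle
f=grab('wrist','w7.png'); s=st(); pickle.dump(f,open('w7.pkl','wb'))
S=grab('scene','s2.png'); pickle.dump(S,open('s2.pkl','wb'))
cv2.imwrite('pics/s2c.png',cv2.resize(S['color'][170:270,340:460],None,fx=6,fy=6,interpolation=2))
print(Loc(PA,s['ee_pos']),s['tool_rot'])
print(proj(f,W(PA,[[0,.06,.26],[0,-.06,.26],[.113,0,.207],[.08,.026,.207],[.08,-.026,.207]])))
for h in(.177,.183,.189,.195): print(h,proj(S,W(PB,[[.113,0,h-.005],[.113,0,h+.017]])).tolist())
E
```

```text
t 9.55 pos [ 0.5272 -0.1486  0.3515] F [ 0.1489  0.0264 -0.8227] M [-0.0032 -0.043   0.0857] gap 0.0854 q [-0.2746  0.1955  0.0701  1.446  -0.0004 -0.4497]
[[0.0603 0.0011 0.3515]] [[-0.1742  0.9847 -0.0006]
 [ 0.9847  0.1742 -0.0002]
 [-0.0001 -0.0006 -1.    ]]
[[394.1449 127.8942]
 [230.7704 127.962 ]
 [313.2126 236.5734]
 [339.8169 205.8101]
 [286.4563 205.8211]]
0.177 [[381.5611849811338, 245.36344487223604], [382.5721393127146, 241.5129209591572]]
0.183 [[381.833742091381, 244.32527715447898], [382.8534688724155, 240.4414864067395]]
0.189 [[382.108650392854, 243.278192591476], [383.13726474673444, 239.36070033409283]]
0.195 [[382.38594055690754, 242.2220753649187], [383.4235596379944, 238.27043928728511]]
```

View pics/w7.png

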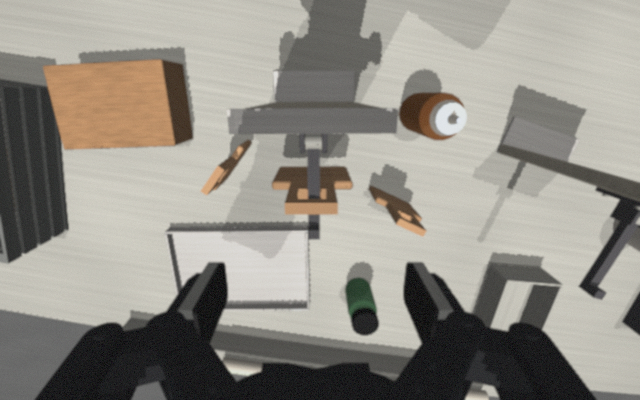

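View pics/s2c.png

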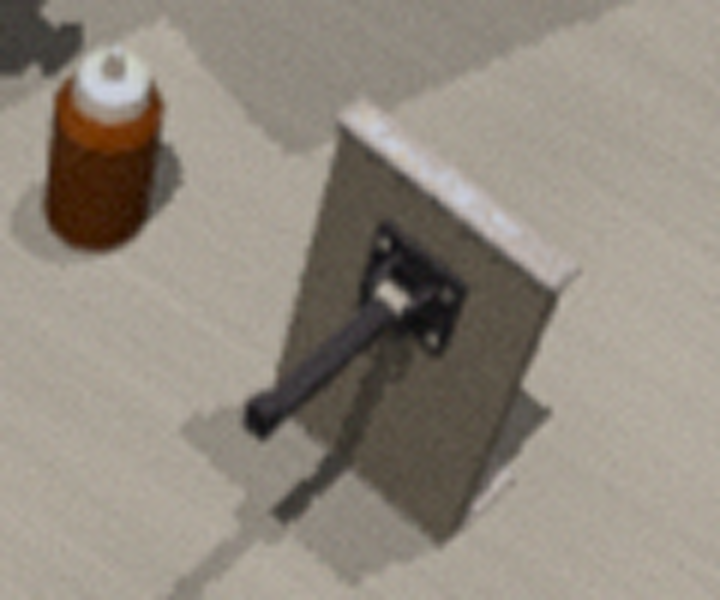

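```bash
python3 - <<'E'
import cv2
a=cv2.imread('pics/w7.png')[90:250,215:415]; cv2.imwrite('pics/w7c.png',cv2.resize(a,None,fx=4,fy=4,interpolation=2)[:600])
E
```

```text
(no output)
```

View pics/w7c.png

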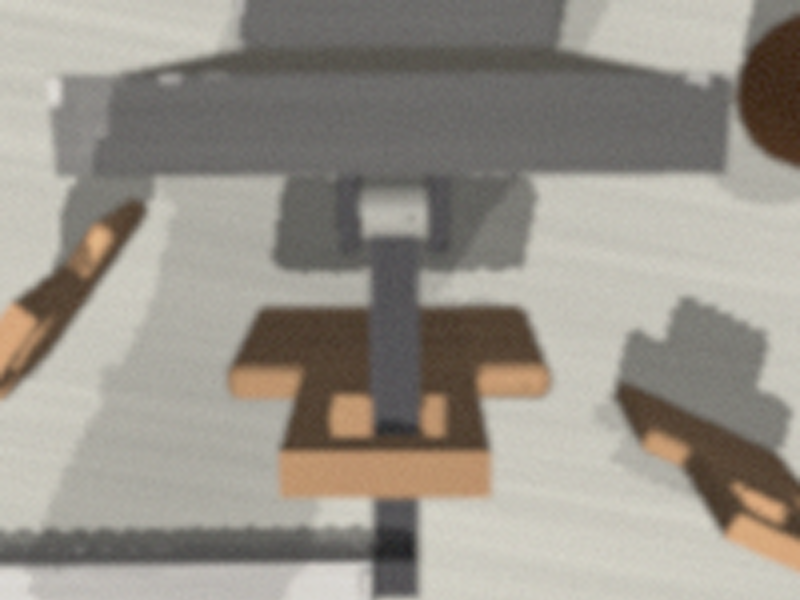

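```bash
sed -i 's/^PA=.*/PA=np.array([.4710,-.1600,.180]);PB=np.array([.4866,.198,-.111])/' h.py; python3 - <<'E'
from h import *
import pickle
S,T=pickle.load(open('f0.pkl','rb')); f=pickle.load(open('w7.pkl','rb'))
print(tri(S,[[300.3,163.2]],f,[[311,207.9]]))
for z in(.2,.207): print(Loc(PA,atz(f,[[311,207.9]],z)),Loc(PA,atz(f,[[311,238]],z)))
print(proj(f,W(PA,[[0,.06,.26],[0,-.06,.26]])))
X=atz(f,[[311,207.9]],.207)[0]; print(X)
L=Loc(PA,X)[0]; print('approach',delta(W(PA,[L[0],L[1],.26])[0],Rt(.177)),'grasp',delta(W(PA,[L[0],L[1],.163])[0],Rt(.177)))
E
```

```text
[[ 0.5492 -0.1485  0.2081  0.0011]]
[[ 0.0817 -0.0023  0.2   ]] [[ 0.115  -0.0027  0.2   ]]
[[ 0.0792 -0.0022  0.207 ]] [[ 0.1116 -0.0026  0.207 ]]
[[393.4311 131.5377]
 [230.7114 132.5632]]
[ 0.5493 -0.148   0.207 ]
approach [-0.114  0.725  3.049 -0.008  0.003 -0.014] grasp [-0.114  0.728  6.282 -0.008  0.003 -0.014]
```

>>> {"method": "carry_out", "body": {"plan": [[[-0.11,0.73,1.5,0,0,0,1],[-0.11,0.73,3,0,0,0,1],[-0.11,0.73,4.2,0,0,0,1],[-0.11,0.73,5.3,0,0,0,1],[-0.11,0.73,6.38,0,0,0,1],[-0.11,0.73,6.38,0,0,0,1],[-0.11,0.73,6.38,0,0,0,1]]]}}

```text
t: 10.3
ee_pos: [0.5492, -0.1483, 0.1607]
tool_rot: [[-0.175, 0.985, -0.001], [0.985, 0.175, -0.0], [-0.0, -0.001, -1.0]]
force: [0.6, -0.2, 0.3]
finger_gap: 0.0855
```

```bash
python3 - <<'E'
from h import *
f=grab('wrist','w8.png'); s=st(); print(Loc(PA,s['ee_pos']))
E
```

```text
t 10.35 pos [ 0.5502 -0.1488  0.1619] F [ 0.4081  0.5437 -0.1952] M [ 0.0309 -0.0049 -0.055 ] gap 0.0854 q [-0.2637  0.2929 -0.2366  1.0397 -0.0008 -0.4389]
[[ 0.08   -0.0032  0.1619]]
```

View pics/w8.png

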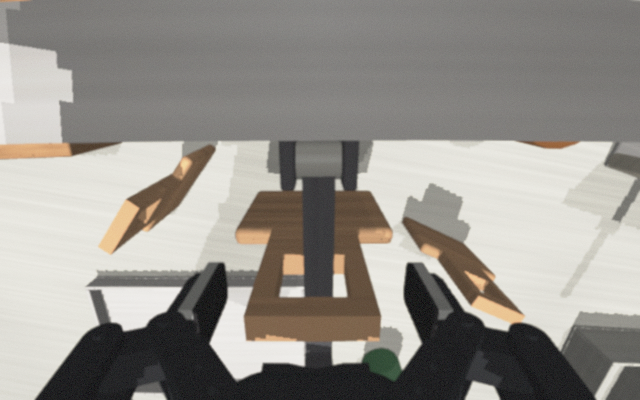

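>>> {"method": "carry_out", "body": {"plan": [[[-0.05,0,0,0,0,0,0.5],[-0.05,0,0,0,0,0,0.3],[-0.05,0,0,0,0,0,0.3],[-0.05,0,0,0,0,0,0.3],[-0.05,0,0,0,0,0,0.3],[-0.05,0,0,0,0,0,0.3],[-0.05,0,0,0,0,0,0.3],[-0.05,0,-0.3,0,0,0,0.3],[-0.05,0,-0.63,0,0,0,0.3],[-0.05,0,-0.63,0,0,0,0.3]]], "force": 40}}

```text
t: 11.35
ee_pos: [0.5505, -0.1514, 0.1812]
tool_rot: [[-0.173, 0.985, 0.002], [0.985, 0.173, -0.002], [-0.002, 0.002, -1.0]]
force: [-0.0, -0.1, -1.3]
finger_gap: 0.0514
```

```bash
python3 - <<'E'
from h import *
f=grab('wrist','w9.png'); s=st(); print(Loc(PA,s['ee_pos']))
E
```

```text
t 11.40 pos [ 0.5502 -0.1513  0.1804] F [-0.0337 -0.0061 -1.4488] M [-0.0386  0.0039  0.0205] gap 0.0516 q [-0.2678  0.2819 -0.2076  1.0793 -0.001  -0.4414]
[[ 0.0795 -0.0056  0.1804]]
```

View pics/w9.png

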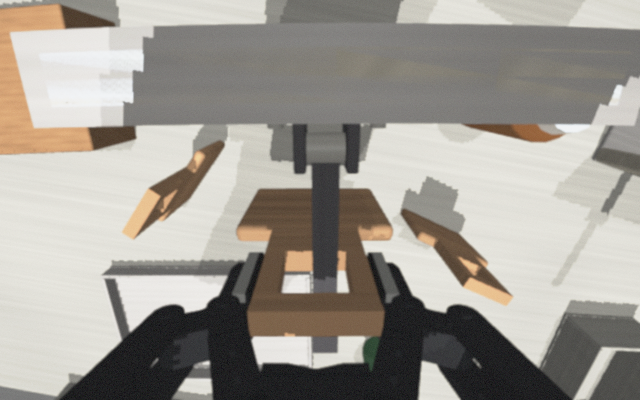

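>>> {"method": "carry_out", "body": {"plan": [[[0.12,0,-0.02,0,0,0,0.3],[0.12,0.7,-0.02,0,0,0,0.3],[0.12,1.4,-0.02,0,0,0,0.3],[0.12,2.1,-0.02,0,0,0,0.3],[0.12,2.4,-0.02,0,0,0,0.3],[0.12,2.4,-0.02,0,0,0,0.3]]]}}

```text
t: 12.0
ee_pos: [0.6202, -0.1346, 0.1791]
tool_rot: [[-0.174, 0.985, -0.001], [0.985, 0.174, -0.001], [-0.001, -0.001, -1.0]]
force: [-0.4, -1.1, -1.6]
finger_gap: 0.0514
```

```bash
python3 - <<'E'
from h import *
f=grab('wrist','w10.png'); s=st(); print(Loc(PA,s['ee_pos']))
print(delta(W(PB,[.16,-.001,.31])[0],Rt(PB[2])))
E
```

```text
t 12.05 pos [ 0.6193 -0.1348  0.1792] F [ 0.2485 -1.3013 -2.338 ] M [ 0.0049  0.0151 -0.0124] gap 0.0515 q [-0.2137  0.4015 -0.0419  1.1289 -0.0011 -0.3879]
[[ 0.1504 -0.0017  0.1792]]
[10.156  2.667 -4.369 -0.02   0.008  3.269]
```

View pics/w10.png

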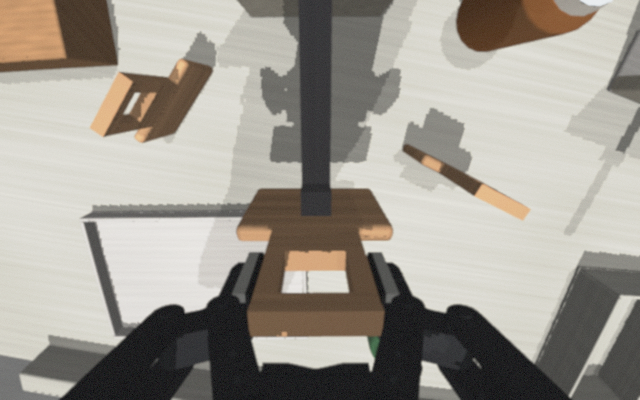

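>>> {"method": "carry_out", "body": {"plan": [[[0,0.5,-1.5,0,0,0,0.3],[0,0.5,-3,0,0,0,0.3],[0.5,0.6,-4.37,0,0,0.3,0.3],[2,1,-4.37,0,0,0.8,0.3],[3.5,1.3,-4.37,0,0,1.3,0.3],[5,1.6,-4.37,0,0,1.8,0.3],[6.5,2,-4.37,0,0,2.3,0.3],[8,2.4,-4.37,0,0,2.8,0.3],[9.5,2.6,-4.37,0,0,3.2,0.3],[10.15,2.67,-4.37,0,0,3.27,0.3]]]}}

```text
t: 13.05
ee_pos: [0.6446, 0.1822, 0.3103]
tool_rot: [[0.109, 0.994, -0.001], [0.994, -0.109, -0.0], [-0.0, -0.001, -1.0]]
force: [0.1, -0.6, -0.8]
finger_gap: 0.0514
```

>>> {"method": "carry_out", "body": {"plan": [[[0,0,0,0,0,0,0.3],[0,0,0,0,0,0,0.3]]]}}

```text
t: 13.25
ee_pos: [0.6453, 0.1785, 0.3106]
tool_rot: [[0.111, 0.994, -0.001], [0.994, -0.111, -0.002], [-0.002, -0.001, -1.0]]
force: [-0.5, 0.3, -0.8]
finger_gap: 0.0515
```

```bash
python3 - <<'E'
from h import *
f=grab('wrist','w11.png'); s=st(); print(Loc(PB,s['ee_pos']))
h=.192
print(proj(f,W(PB,[[.113,-.006,h-.005],[.113,.006,h+.017],[.02,0,h]])))
print(delta(W(PB,[.155,-.001,.182+.002])[0],Rt(PB[2])))
E
```

```text
t 13.30 pos [0.6456 0.1778 0.3107] F [ 0.0198 -0.2985 -2.0365] M [-0.0372 -0.0146 -0.0396] gap 0.0515 q [ 0.2695  0.4425  0.3161  1.4455 -0.0015  0.3815]
[[ 0.1602 -0.0025  0.3107]]
[[309.1253 140.2634]
 [323.9886 144.2803]
 [316.3644  15.4037]]
[ 0.058 -0.173  4.223 -0.005  0.021 -0.012]
```

View pics/w11.png

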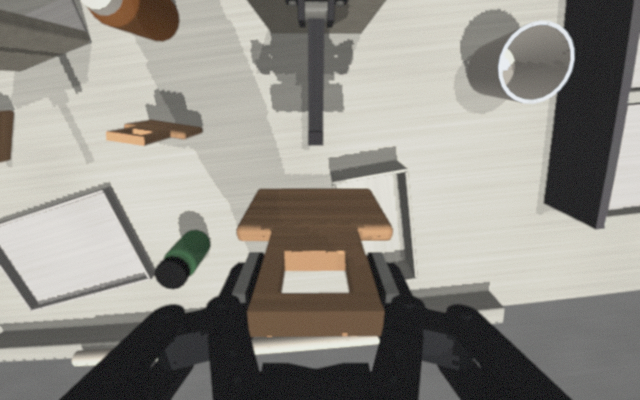

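```bash
python3 - <<'E'
from h import *
import pickle
S,T=pickle.load(open('f0.pkl','rb'))
# pan corners in top crop /2.5+(180,120)
c=np.array([[165,44],[231,43],[235,155],[165,155]])/2.5+[180,120]
print(atz(T,c,.06)); print(atz(T,[[392/2.5+180,85/2.5+120]],.1))
print(W(PB,[[.113,0,0],[.155,.05,0],[.155,-.05,0]]))
E
```

```text
[[0.8287 0.3018 0.06  ]
 [0.8326 0.2055 0.06  ]
 [0.6646 0.1917 0.06  ]
 [0.6622 0.292  0.06  ]]
[[ 0.7623 -0.031   0.1   ]]
[[0.5989 0.1855 0.    ]
 [0.6462 0.2305 0.    ]
 [0.6351 0.1311 0.    ]]
```

```bash
python3 - <<'E'
from h import *
print(delta(W(PB,[.136,-.001,.1825])[0],Rt(PB[2])))
E
```

```text
[ 0.057 -0.806  4.274 -0.005  0.021 -0.012]
```

>>> {"method": "carry_out", "body": {"plan": [[[0.06,-0.8,0.5,0,0,0,0.3],[0.06,-0.8,1.8,0,0,0,0.3],[0.06,-0.8,3,0,0,0,0.3],[0.06,-0.8,4,0,0,0,0.3],[0.06,-0.8,4.27,0,0,0,0.3],[0.06,-0.8,4.27,0,0,0,0.3]]]}}

```text
t: 13.9
ee_pos: [0.6216, 0.1816, 0.1817]
tool_rot: [[0.113, 0.994, -0.003], [0.994, -0.113, -0.002], [-0.002, -0.002, -1.0]]
force: [0.6, 0.3, -0.9]
finger_gap: 0.0513
```

```bash
python3 - <<'E'
from h import *
f=grab('wrist','w12.png'); s=st(); print(Loc(PB,s['ee_pos']))
S=grab('scene','s3.png')
cv2.imwrite('pics/s3c.png',cv2.resize(S['color'][170:290,330:450],None,fx=5,fy=5,interpolation=2))
h=.192
print(proj(f,W(PB,[[.113,-.006,h-.005],[.113,.006,h+.017],[.02,0,h]])))
E
```

```text
t 13.95 pos [0.6227 0.1822 0.1834] F [-0.0888  0.2852 -0.9713] M [0.0022 0.0136 0.0089] gap 0.0516 q [ 0.2851  0.4264  0.0048  1.1493 -0.001   0.3981]
[[ 0.1371 -0.0006  0.1834]]
[[302.7169 228.95  ]
 [329.7374 250.7506]
 [314.6565   4.9269]]
```

View pics/w12.png

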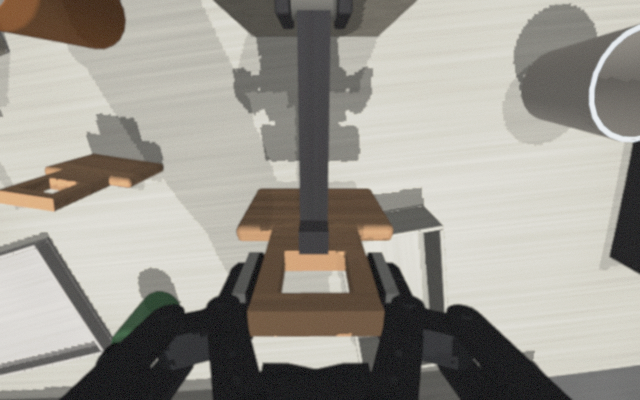

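View pics/s3c.png

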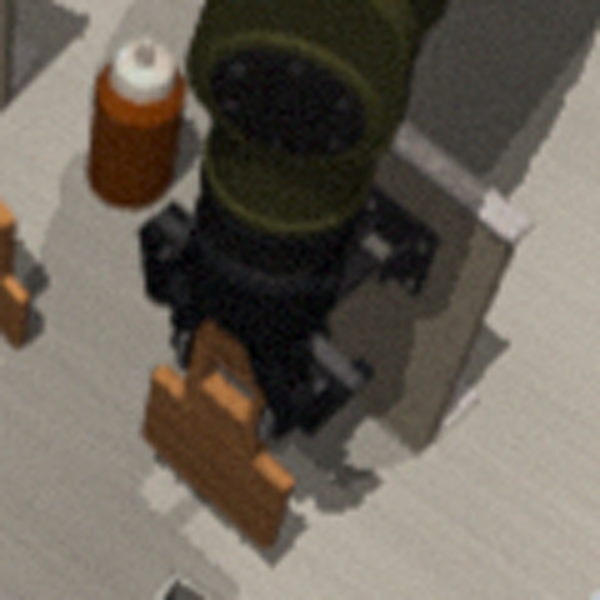

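>>> {"method": "carry_out", "body": {"plan": [[[-0.02,-0.3,0,0,0,0,0.3],[-0.02,-0.6,0,0,0,0,0.3],[-0.02,-0.9,0,0,0,0,0.3],[-0.02,-1.1,0,0,0,0,0.3],[-0.02,-1.1,0,0,0,0,0.3]]]}}

```text
t: 14.5
ee_pos: [0.5885, 0.1866, 0.1831]
tool_rot: [[0.111, 0.994, -0.0], [0.994, -0.111, -0.001], [-0.001, 0.0, -1.0]]
force: [0.2, -0.7, -1.7]
finger_gap: 0.0514
```

```bash
python3 - <<'E'
from h import *
f=grab('wrist','w13.png'); s=st(); print(Loc(PB,s['ee_pos']))
E
```

```text
t 14.55 pos [0.5892 0.1865 0.183 ] F [-0.4575 -0.1886 -1.7073] M [0.0305 0.031  0.0042] gap 0.0513 q [ 0.3071  0.3688 -0.0807  1.1212 -0.0009  0.4181]
[[ 0.1032 -0.      0.183 ]]
```

View pics/w13.png

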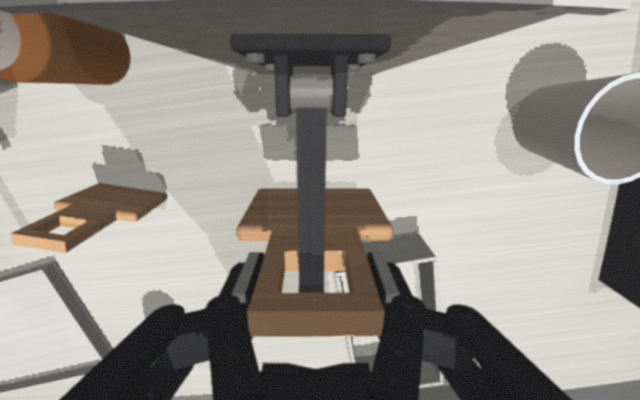

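>>> {"method": "carry_out", "body": {"plan": [[[-0.08,-0.3,0,0,0,0,0.3],[-0.08,-0.6,0,0,0,0,0.3],[-0.08,-0.83,0,0,0,0,0.3],[-0.08,-0.83,0,0,0,0,0.3],[-0.08,-0.83,0.3,0,0,0,0.3],[-0.08,-0.83,0.5,0,0,0,0.3],[-0.08,-0.83,0.58,0,0,0,0.3],[-0.08,-0.83,0.58,0,0,0,0.3]]]}}

```text
t: 15.35
ee_pos: [0.5648, 0.1868, 0.1663]
tool_rot: [[0.111, 0.994, 0.001], [0.994, -0.111, -0.0], [-0.0, 0.001, -1.0]]
force: [-4.2, -0.3, 10.0]
finger_gap: 0.0514
```

```bash
python3 - <<'E'
from h import *
f=grab('wrist','w14.png'); s=st(); print(Loc(PB,s['ee_pos']))
E
```

```text
t 15.40 pos [0.5648 0.1868 0.1663] F [-3.5597 -1.3597  9.5244] M [-0.2143  0.8482  0.0114] gap 0.0515 q [ 0.3197  0.3357 -0.1669  1.0676 -0.0006  0.4313]
[[ 0.079  -0.0025  0.1663]]
```

View pics/w14.png

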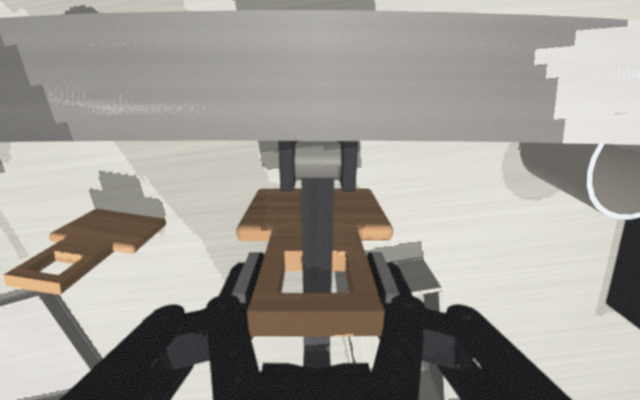

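>>> {"method": "carry_out", "body": {"plan": [[[0,0,-0.06,0,0,0,0.3],[0,0,-0.06,0,0,0,1],[0,0,-0.06,0,0,0,1],[0,0,-0.06,0,0,0,1],[0,0,-0.06,0,0,0,1],[0,0,-1,0,0,0,1],[0,0,-2.5,0,0,0,1],[0,0,-4,0,0,0,1],[0,0,-5.5,0,0,0,1],[0,0,-6.2,0,0,0,1]]]}}

```text
t: 16.4
ee_pos: [0.5657, 0.1872, 0.3559]
tool_rot: [[0.111, 0.994, 0.005], [0.994, -0.111, 0.001], [0.002, 0.005, -1.0]]
force: [0.3, 0.5, 0.1]
finger_gap: 0.0854
```

```bash
python3 - <<'E'
from h import *
f=grab('wrist','w15.png'); s=st(); print(Loc(PB,s['ee_pos']))
S=grab('scene','s4.png')
cv2.imwrite('pics/s4c.png',cv2.resize(S['color'][100:290,280:450],None,fx=3,fy=3,interpolation=2))
print(delta(W(PA,[.06,-.002,.33])[0],Rt(PA[2])))
E
```

```text
t 16.45 pos [0.5663 0.1874 0.3579] F [-0.3337 -0.3553  1.2052] M [-0.0062 -0.0013  0.0115] gap 0.0857 q [ 0.3201  0.2861  0.2003  1.4769 -0.0009  0.4316]
[[ 0.0804 -0.0017  0.3579]]
[-11.351   0.064   0.821   0.073  -0.012  -3.341]
```

View pics/w15.png

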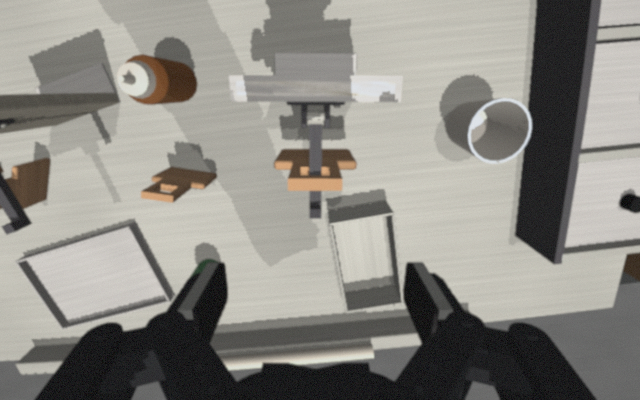

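View pics/s4c.png

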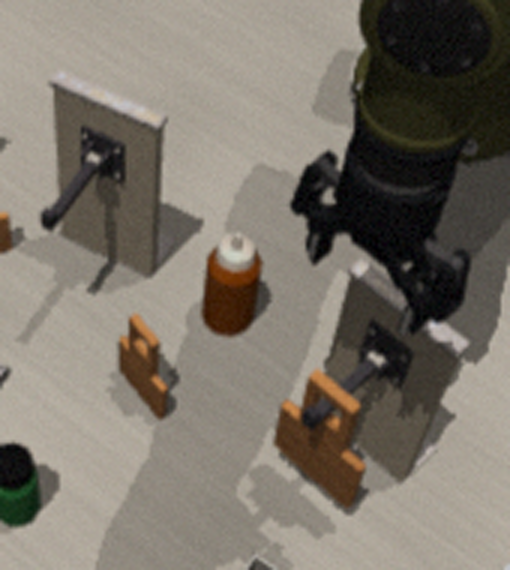

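```bash
python3 - <<'E'
from h import *
print(delta(W(PA,[.088,-.002,.28])[0],Rt(PA[2])))
E
```

```text
[-11.086   0.948   2.494   0.073  -0.012  -3.341]
```

>>> {"method": "carry_out", "body": {"plan": [[[-11.09,0.95,0,0.07,0,-3.34,1],[-11.09,0.95,0,0.07,0,-3.34,1],[-11.09,0.95,0,0.07,0,-3.34,1],[-11.09,0.95,0,0.07,0,-3.34,1],[-11.09,0.95,0,0.07,0,-3.34,1],[-11.09,0.95,0,0.07,0,-3.34,1],[-11.09,0.95,0,0.07,0,-3.34,1],[-11.09,0.95,2.49,0.07,0,-3.34,0.7],[-11.09,0.95,2.49,0.07,0,-3.34,0.7],[-11.09,0.95,2.49,0.07,0,-3.34,0.7]]]}}

```text
t: 17.5
ee_pos: [0.5527, -0.1468, 0.2715]
tool_rot: [[-0.178, 0.984, -0.015], [0.984, 0.178, 0.001], [0.004, -0.014, -1.0]]
force: [-1.3, 0.1, -0.5]
finger_gap: 0.0596
```

```bash
python3 - <<'E'
from h import *
f=grab('wrist','w16.png'); s=st(); print(Loc(PA,s['ee_pos']))
print(proj(f,W(PA,[[.113,-.006,.207],[.113,.006,.207],[.018,0,.19]])))
print(delta(W(PA,[.088,-.002,.171])[0],Rt(PA[2])))
E
```

```text
t 17.55 pos [ 0.5541 -0.1468  0.2743] F [ 0.5349 -0.4263 -0.3844] M [-0.0046  0.0162  0.0638] gap 0.0598 q [-0.2575  0.2595 -0.0219  1.3004 -0.0026 -0.437 ]
[[ 0.0841 -0.0019  0.2743]]
[[307.2828 256.9156]
 [323.4142 256.8667]
 [315.0856 124.0766]]
[-0.013  0.169  3.442 -0.127 -0.027 -0.006]
```

View pics/w16.png

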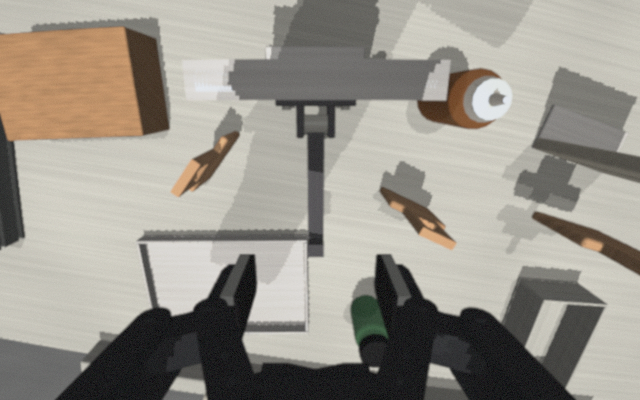

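Hook A arm is centred (x≈316, tip row 256), matches prediction. Descend and grip.

>>> {"method": "carry_out", "body": {"plan": [[[0,0.17,1.5,-0.13,0,0,0.7],[0,0.17,2.6,-0.13,0,0,0.7],[0,0.17,3.44,-0.13,0,0,0.7],[0,0.17,3.44,-0.13,0,0,0.3],[0,0.17,3.44,-0.13,0,0,0],[0,0.17,3.44,-0.13,0,0,0],[0,0.17,3.44,-0.13,0,0,0],[0,0.17,3.44,-0.13,0,0,0],[0,0.17,3.44,-0.13,0,0,0],[0,0.17,3.44,-0.13,0,0,0]]], "force": 30}}

```text
t: 18.55
ee_pos: [0.5617, -0.1448, 0.1762]
tool_rot: [[-0.18, 0.984, 0.009], [0.984, 0.18, 0.003], [0.002, 0.009, -1.0]]
force: [0.3, 5.5, 4.5]
finger_gap: 0.0112
```

```bash
python3 - <<'E'
from h import *
s=st(); L=Loc(PA,s['ee_pos'])[0]; print(L)
r=L[0]-.018
for t in np.arange(1.571,-.01,-.12): print(round(t,2),((r*np.sin(t)-r)/.03).round(2),(-r*np.cos(t)/.03).round(2))
E
```

```text
t 18.55 pos [ 0.5617 -0.1448  0.1762] F [0.2568 5.4682 4.5106] M [ 1.1583  0.2298 -0.0311] gap 0.0112 q [-0.2555  0.2967 -0.1974  1.069   0.0056 -0.4364]
[ 0.092  -0.0013  0.1762]
1.57 -0.0 0.0
1.45 -0.02 -0.29
1.33 -0.07 -0.59
1.21 -0.16 -0.87
1.09 -0.28 -1.14
0.97 -0.43 -1.39
0.85 -0.61 -1.63
0.73 -0.82 -1.84
0.61 -1.05 -2.02
0.49 -1.3 -2.17
0.37 -1.57 -2.3
0.25 -1.85 -2.39
0.13 -2.14 -2.44
0.01 -2.44 -2.47
```

>>> {"method": "carry_out", "body": {"plan": [[[0.03,-0.02,-0.29,0,0,0,0],[0.03,-0.07,-0.59,0,0,0,0],[0.03,-0.16,-0.87,0,0,0,0],[0.03,-0.28,-1.14,0,0,0,0],[0.03,-0.43,-1.39,0,0,0,0],[0.03,-0.61,-1.63,0,0,0,0],[0.03,-0.61,-1.63,0,0,0,0]]]}}

```text
t: 19.25
ee_pos: [0.5403, -0.1487, 0.2233]
tool_rot: [[-0.179, 0.984, 0.004], [0.984, 0.179, 0.001], [0.0, 0.004, -1.0]]
force: [-3.8, 2.9, -3.0]
finger_gap: 0.0111
```

```bash
python3 - <<'E'
from h import *
f=grab('wrist','w17.png'); s=st(); print(Loc(PA,s['ee_pos']))
E
```

```text
t 19.30 pos [ 0.5404 -0.1487  0.2232] F [-4.2715  2.8679 -1.8727] M [ 0.665   0.9185 -0.    ] gap 0.0113 q [-0.2696  0.2397 -0.1635  1.1644  0.0018 -0.4491]
[[ 0.0703 -0.0013  0.2232]]
```

View pics/w17.png

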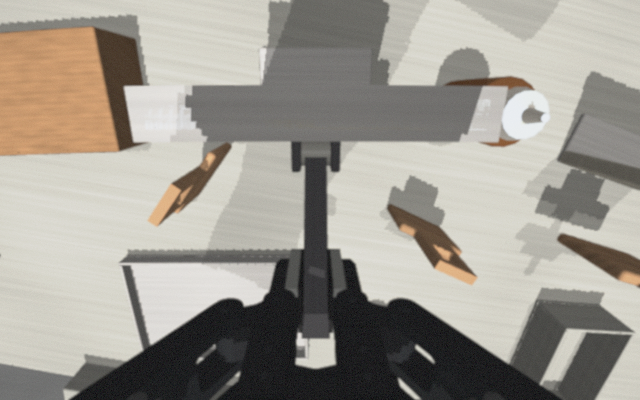

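>>> {"method": "carry_out", "body": {"plan": [[[0.02,-0.25,-0.22,0,0,0,0],[0.02,-0.56,-0.42,0,0,0,0],[0.02,-0.89,-0.57,0,0,0,0],[0.02,-1.25,-0.67,0,0,0,0],[0.02,-1.5,-0.71,0,0,0,0],[0.02,-1.5,-0.71,0,0,0,0]]]}}

```text
t: 19.9
ee_pos: [0.4984, -0.1563, 0.2454]
tool_rot: [[-0.179, 0.984, 0.01], [0.984, 0.179, 0.001], [-0.001, 0.01, -1.0]]
force: [2.6, 3.2, -1.5]
finger_gap: 0.0111
```

```bash
python3 - <<'E'
from h import *
f=grab('wrist','w18.png'); s=st(); print(Loc(PA,s['ee_pos']))
E
```

```text
t 19.95 pos [ 0.4984 -0.1563  0.2454] F [ 2.3625  2.9768 -0.4677] M [ 0.7186 -0.7769 -0.0102] gap 0.0110 q [-0.3061  0.1543 -0.2181  1.1897  0.0034 -0.4859]
[[ 0.0276 -0.0013  0.2454]]
```

View pics/w18.png

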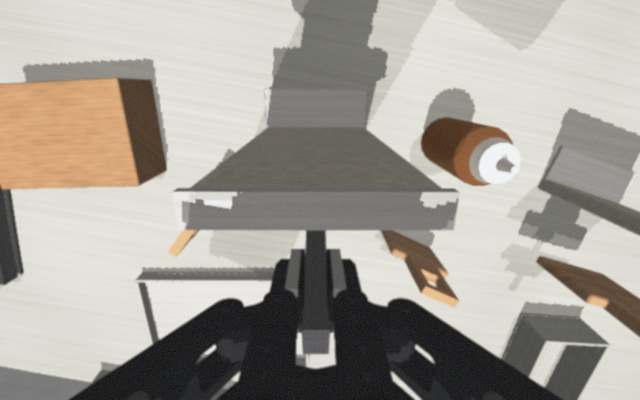

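>>> {"method": "carry_out", "body": {"plan": [[[0,-0.1,0,0,0,0,0],[0,-0.2,0,0,0,0,0],[0,-0.2,0,0,0,0,0]]]}}

```text
t: 20.25
ee_pos: [0.4943, -0.1571, 0.2458]
tool_rot: [[-0.18, 0.984, 0.012], [0.984, 0.18, 0.001], [-0.001, 0.013, -1.0]]
force: [6.7, 4.2, -0.8]
finger_gap: 0.0108
```

>>> {"method": "carry_out", "body": {"plan": [[[0,-0.1,0,0,0,0,0],[0,-0.2,0,0,0,0,0],[0,-0.2,0,0,0,0,0]]]}}

```text
t: 20.55
ee_pos: [0.4882, -0.1582, 0.246]
tool_rot: [[-0.18, 0.984, 0.012], [0.984, 0.18, 0.001], [-0.001, 0.012, -1.0]]
force: [6.2, 4.8, 0.7]
finger_gap: 0.0107
```

```bash
python3 - <<'E'
from h import *
f=grab('wrist','w19.png'); s=st(); print(Loc(PA,s['ee_pos']))
S=grab('scene','s5.png')
cv2.imwrite('pics/s5c.png',cv2.resize(S['color'][100:200,270:370],None,fx=6,fy=6,interpolation=2))
E
```

```text
t 20.60 pos [ 0.4882 -0.1582  0.246 ] F [5.6613 4.9644 2.0984] M [ 0.9633 -1.4117  0.0324] gap 0.0109 q [-0.3163  0.1348 -0.2396  1.1853  0.0046 -0.4969]
[[ 0.0173 -0.0013  0.246 ]]
```

View pics/w19.png

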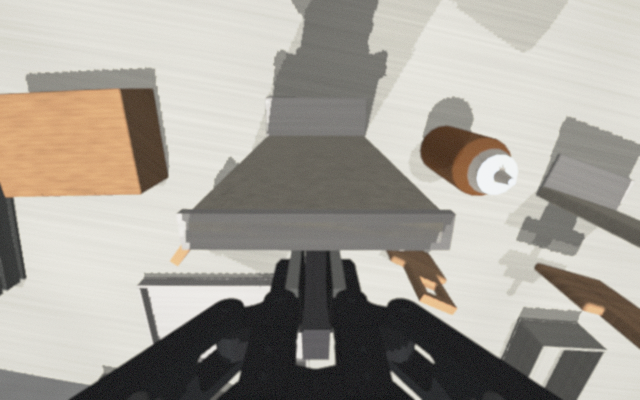

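>>> {"method": "carry_out", "body": {"plan": [[[0,-0.08,0,0,0,0,0],[0,-0.15,0,0,0,0,0],[0,-0.15,0,0,0,0,0]]]}}

```text
t: 20.95
ee_pos: [0.483, -0.1592, 0.2461]
tool_rot: [[-0.179, 0.984, 0.011], [0.984, 0.179, 0.0], [-0.002, 0.011, -1.0]]
force: [2.4, 3.7, 4.3]
finger_gap: 0.0105
```

View pics/s5c.png

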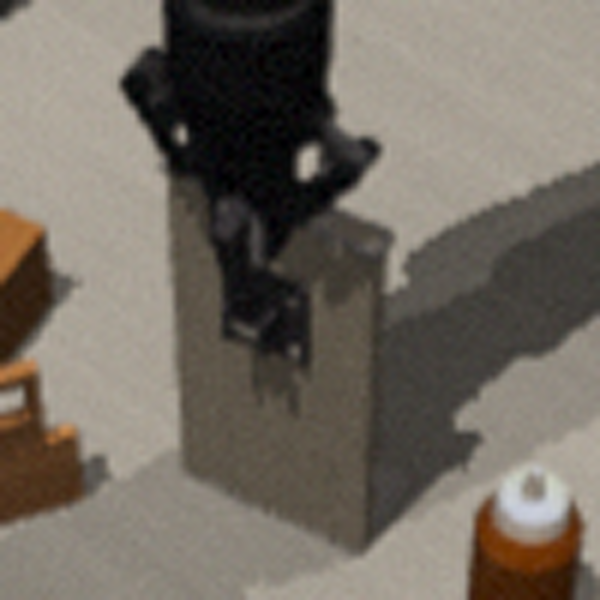

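>>> {"method": "carry_out", "body": {"plan": [[[0,0,0,0,0,0,0.3],[0,0,0,0,0,0,0.4],[0,0.1,0,0,0,0,0.4],[0,1,0,0,0,0,0.4],[0,2.4,0,0,0,0,0.4],[0,2.8,0,0,0,0,0],[0,2.8,0,0,0,0,0],[0,2.8,0,0,0,0,0],[0,2.8,0,0,0,0,0]]]}}

```text
t: 21.85
ee_pos: [0.5624, -0.1443, 0.2437]
tool_rot: [[-0.178, 0.984, 0.004], [0.984, 0.178, 0.001], [0.0, 0.004, -1.0]]
force: [-0.0, -0.2, 0.4]
finger_gap: -0.0001
```

```bash
python3 - <<'E'
from h import *
import pickle
f=grab('wrist','w20.png'); s=st(); print(Loc(PA,s['ee_pos'])); pickle.dump(f,open('w20.pkl','wb'))
for th in (0,.1,.2,.3):
    S_,C=np.sin(th),np.cos(th)
    print(th,proj(f,W(PA,[[.018+.095*S_+n*C,0,.19+.095*C-n*S_] for n in(.005,-.017)])).tolist())
E
```

```text
t 21.90 pos [ 0.5625 -0.1443  0.2439] F [-0.396   0.4114 -1.0219] M [ 0.0126 -0.0119 -0.0475] gap -0.0004 q [-0.2522  0.2693 -0.0778  1.2199  0.0018 -0.4315]
[[ 0.0929 -0.001   0.2439]]
0 [[313.82292226186723, 140.95520919568213], [313.66660667823953, 66.97220091345199]]
0.1 [[313.8966091866832, 169.14488829709427], [313.7192086207485, 100.46411807591308]]
0.2 [[313.9744160409942, 194.04372782136045], [313.7845635719159, 132.69494263273845]]
0.3 [[314.05316873430223, 215.26557027208415], [313.85896619538073, 162.49812101977136]]
```

View pics/w20.png

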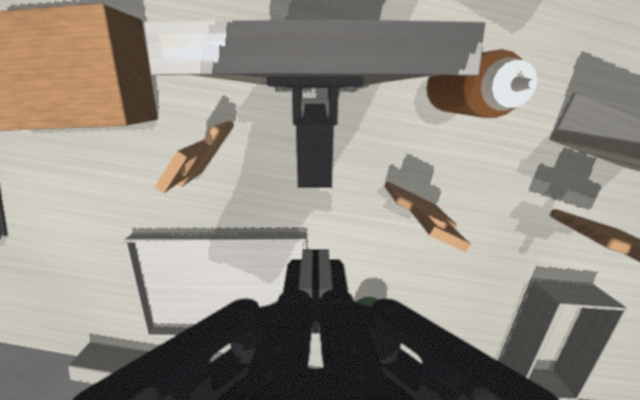

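>>> {"method": "carry_out", "body": {"plan": [[[0,-0.7,0,0,0,0,0],[0,-1.4,0,0,0,0,0],[0,-1.6,0,0,0,0,0],[0,-1.75,0,0,0,0,0],[0,-1.85,0,0,0,0,0],[0,-1.85,0,0,0,0,0]]]}}

```text
t: 22.5
ee_pos: [0.5103, -0.1539, 0.245]
tool_rot: [[-0.179, 0.984, 0.008], [0.984, 0.179, 0.001], [-0.0, 0.008, -1.0]]
force: [1.0, 2.6, 7.4]
finger_gap: -0.0001
```

>>> {"method": "carry_out", "body": {"plan": [[[0,-0.05,0,0,0,0,0],[0,-0.1,0,0,0,0,0],[0,-0.1,0,0,0,0,0]]]}}

```text
t: 22.8
ee_pos: [0.5081, -0.1543, 0.2452]
tool_rot: [[-0.179, 0.984, 0.009], [0.984, 0.179, 0.001], [-0.001, 0.009, -1.0]]
force: [3.4, 3.3, 8.7]
finger_gap: -0.0004
```

>>> {"method": "carry_out", "body": {"plan": [[[0,-0.05,0,0,0,0,0],[0,-0.1,0,0,0,0,0],[0,-0.1,0,0,0,0,0]]]}}

```text
t: 23.1
ee_pos: [0.5053, -0.1553, 0.2452]
tool_rot: [[-0.179, 0.984, 0.009], [0.984, 0.179, 0.0], [-0.002, 0.009, -1.0]]
force: [3.1, 1.0, 8.7]
finger_gap: 0.0002
```

```bash
python3 - <<'E'
from h import *
s=st(); print(Loc(PA,s['ee_pos']))
E
```

```text
t 23.10 pos [ 0.5053 -0.1553  0.2452] F [3.1262 0.9972 8.7065] M [ 0.1799 -0.4655  0.0302] gap 0.0002 q [-0.3     0.166  -0.2045  1.1913  0.0028 -0.4802]
[[ 0.0346 -0.0015  0.2452]]
```

>>> {"method": "carry_out", "body": {"plan": [[[0,-0.05,0,0,0,0,0],[0,-0.1,0,0,0,0,0],[0,-0.1,0,0,0,0,0]]]}}

```text
t: 23.4
ee_pos: [0.5052, -0.1554, 0.2454]
tool_rot: [[-0.18, 0.984, 0.015], [0.984, 0.18, 0.002], [-0.001, 0.015, -1.0]]
force: [12.6, 3.1, 2.1]
finger_gap: -0.0001
```

>>> {"method": "carry_out", "body": {"plan": [[[0,-0.05,0,0,0,0,0],[0,-0.1,0,0,0,0,0],[0,-0.1,0,0,0,0,0]]]}}

```text
t: 23.7
ee_pos: [0.5051, -0.1553, 0.2455]
tool_rot: [[-0.181, 0.983, 0.02], [0.984, 0.181, 0.003], [-0.001, 0.02, -1.0]]
force: [22.6, 4.8, -3.6]
finger_gap: -0.0001
```

```bash
python3 - <<'E'
from h import *
f=grab('wrist','w21.png');s=st(); print(Loc(PA,s['ee_pos']))
E
```

```text
t 23.75 pos [ 0.5051 -0.1553  0.2455] F [21.5198  5.8383 -1.8425] M [ 0.9491 -4.2506  0.0064] gap -0.0001 q [-0.3038  0.1579 -0.2137  1.1816  0.0087 -0.4855]
[[ 0.0344 -0.0015  0.2455]]
```

View pics/w21.png

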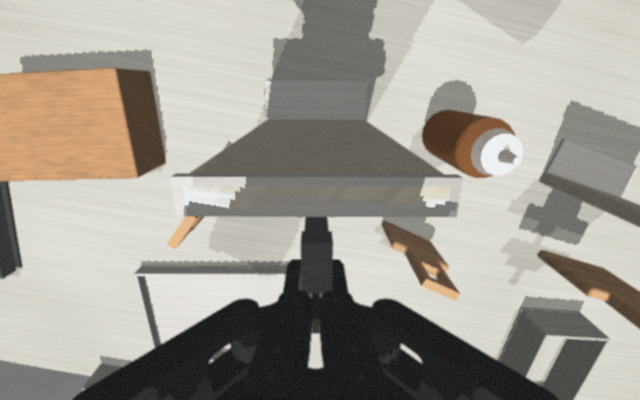

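```bash
python3 - <<'E'
from h import *
f=grab('wrist','w22.png')
for th in (0,.1,.2):
    S_,C=np.sin(th),np.cos(th)
    print(th,proj(f,W(PA,[[.018+.095*S_+n*C,0,.19+.095*C-n*S_] for n in(.005,-.017)])).tolist())
print(proj(f,W(PA,[[0,.06,.26],[0,-.06,.26]])))
cv2.imwrite('pics/w22c.png',cv2.resize(f['color'][165:325,240:400],None,fx=3.7,fy=3.7,interpolation=2))
E
```

```text
0 [[315.69210692978936, 293.88112281884787], [315.8234508237755, 243.3379695339699]]
0.1 [[315.63869701164, 311.93708365800205], [315.76797766083115, 267.96266264640514]]
0.2 [[315.58818461101583, 326.8557702795904], [315.7115251836507, 290.2086564074301]]
[[452.3805 214.3663]
 [179.1165 213.9039]]
```

View pics/w22c.png

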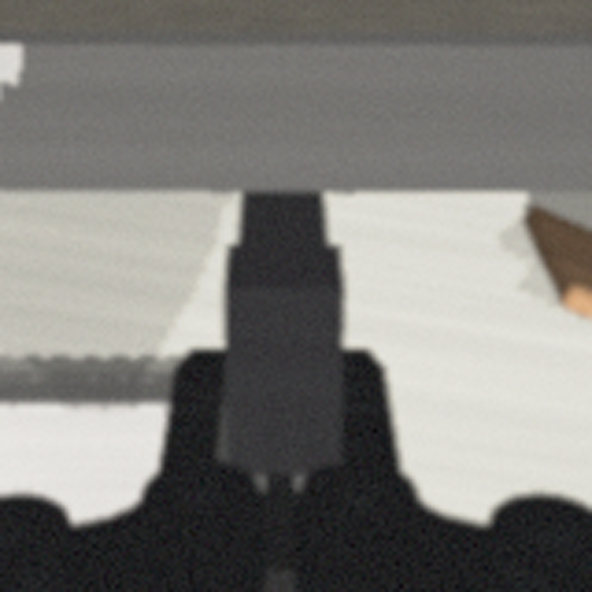

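>>> {"method": "carry_out", "body": {"plan": [[[0,0.4,0,0,0,0,0],[0,1.5,0,0,0,0,0],[0,2.5,-1,0,0,0,0],[0,2.5,-2.5,0,0,0,0.5],[0,2.5,-4,0,0,0,1],[4,2,-4.5,0,0,0,1],[5.5,1,-4.5,0,0,0,1],[5.5,0,-4.5,0,0,0,1],[5.5,0,-4.5,0,0,0,1],[5.5,0,-4.5,0,0,0,1]]]}}

```text
t: 24.8
ee_pos: [0.4642, 0.0082, 0.3793]
tool_rot: [[-0.182, 0.983, 0.004], [0.983, 0.182, 0.001], [0.0, 0.004, -1.0]]
force: [-0.4, -0.1, -0.2]
finger_gap: 0.0856
```

```bash
python3 - <<'E'
from h import *
S=grab('scene','s6.png');T=grab('top','t6.png');f=grab('wrist','w23.png');st()
cv2.imwrite('pics/s6c.png',cv2.resize(S['color'][100:340,170:490],None,fx=2.5,fy=2.5,interpolation=2))
for th in (0,.1,.2):
    S_,C=np.sin(th),np.cos(th)
    print(th,[proj(g,W(PA,[[.018+.095*S_+n*C,0,.19+.095*C-n*S_] for n in(.005,-.017)])).round(1).tolist() for g in(S,T)])
cv2.imwrite('pics/s6d.png',cv2.resize(S['color'][110:190,285:345],None,fx=7,fy=7,interpolation=2))
E
```

```text
t 24.95 pos [0.4674 0.0059 0.3783] F [0.4085 0.3211 0.3385] M [-0.0357 -0.0111  0.0381] gap 0.0851 q [ 0.0125  0.0376 -0.0491  1.4794  0.0001 -0.1678]
0 [[[310.5, 133.5], [314.3, 128.5]], [[377.2, 222.5], [378.5, 229.7]]]
0.1 [[[308.8, 135.9], [312.7, 130.4]], [[376.6, 219.5], [378.0, 226.5]]]
0.2 [[[307.2, 138.5], [311.0, 132.5]], [[376.0, 216.6], [377.4, 223.4]]]
```

View pics/s6c.png

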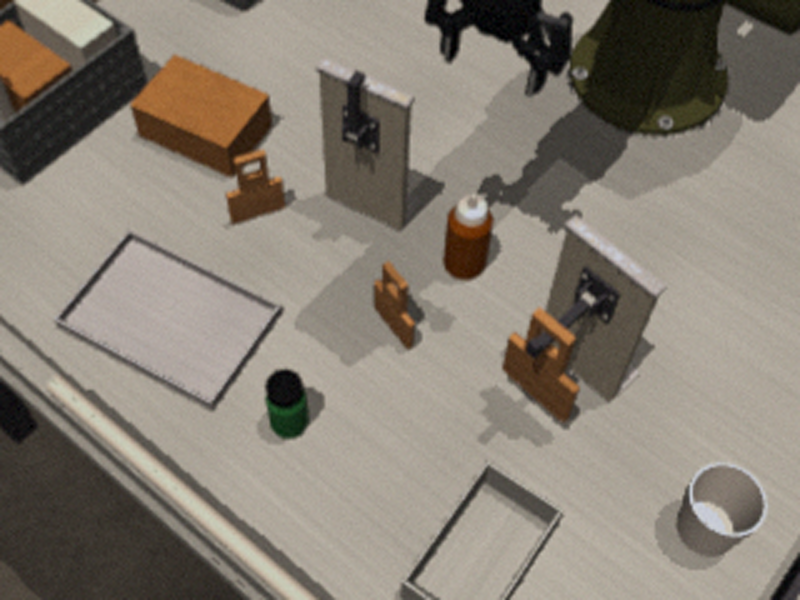

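View pics/s6d.png

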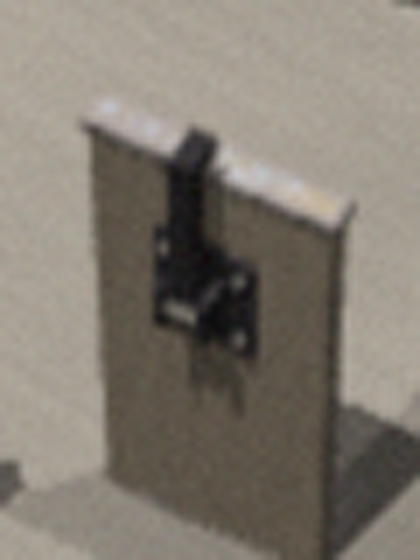

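View pics/w23.png

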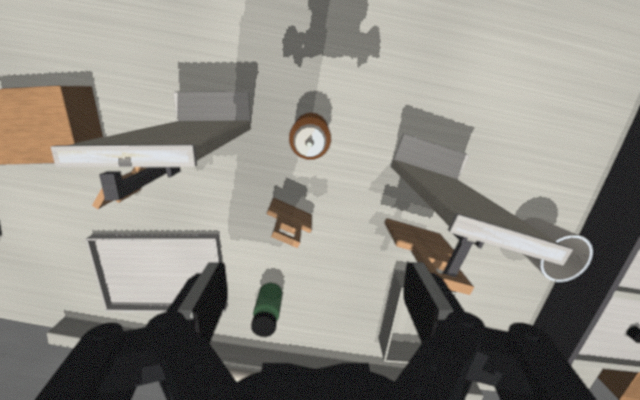

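```bash
python3 -c "
from cell import manip
print(manip.job_done())"
```

```text
the job is handed in; nothing more can be done
None
```

The job was handed in at about 25 s of the 72 s allowed, and it reports no verdict. The board now hangs on hook B by its neck slot, and hook A is folded up flat against its panel.

**What I did, in order:**
- **Hook B down:** I gripped its arm, swung it down until the force rose sharply (about 21 N), then pressed it from above with closed fingers. Touch and camera both put its hinge at about 192 mm.
- **Board moved:** I lifted it off hook A by its side edges, carried it over, slid the slot onto hook B and lowered it until it rested there. I then let go.
- **Hook A up:** I gripped and swung it up, then pushed it home with closed fingers to a sharp stop (about 22 N).

**Last checks:**
- **Hook A:** in the wrist and scene pictures its tip matched the folded position within about 3 px.
- **Hook B and the board:** the final scene picture shows hook B still level with the board on it.
- **Bystanders:** in that picture the other kitchen things and the two smaller boards look unmoved. I checked this by eye only.
- **Robot:** the gripper was open and clear of everything, with no load on the wrist.

**What disagreed or went wrong:**
- **Press on hook B:** it reached about 57 N at the wrist. That is under the 120 N wrist limit, and the load was on the fingertips, not the arm or gripper body.
- **Hook B's height:** the grip position suggested about 183 mm instead of 192. I put that down to the arm slipping in the pads and used the touch and camera value.
- **Hook A's first swing:** the pads slipped along the arm and left it about 0.2 rad short, so I added the closing push.

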